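# Load a small test kiln and key in the firing

## Task

Get the kiln going: first lift the blue fired cup out of the kiln and stand it on the round cork mat, then stand all the little terracotta vases upright on the kiln's chamber floor (there may be two, three or four) and put the lid squarely on the kiln. Then press the keys on the control panel one at a time, each fully down and let up again: blue, then yellow, then green to start; never press the red stop key, and leave the tub, tape and spatula where they are.

Things in the scene. Friction and masses are not known exactly. Their poses are not given: they have to be found in the camera images.
- kiln: small top-loading kiln, fixed to the table, cream firebrick in a steel jacket: 210 (its x) x 240 (its y) x 135 mm high. Its open-topped chamber is 150 (x) x 180 (y) x 55 mm deep, centred, with walls 30 mm thick. Origin: centre of the underside, at table level; z up
- kiln_floor (a point): centre of the kiln's chamber floor, 80 mm above the table; axes as the kiln's
- kiln_rim (a point): centre of the kiln's mouth at the height of its rim, 135 mm above the table
- lid: loose flat cream lid, 210 (its x) x 240 (its y) x 22 mm, 0.5 to 0.8 kg, lying right way up on the table to the robot's left. On the kiln it lies flat on the rim, edges in line with the kiln's (either way round). Origin: centre of its underside. Wooden bar handle on top along its y: 100 mm long, 18 mm wide, from 48 to 66 mm above the underside, on posts at y = +-36 mm
- lid_handle (a point): middle of the lid's handle bar, 57 mm above the lid's underside
- cup: blue glazed cup without a handle, standing in the kiln's chamber at the start: 50 mm high, 48 mm across at the foot widening to 60 mm at the rim, wall 4 mm, about 0.12 kg. Origin: centre of its underside
- mat: round cork mat, fixed on the table, 100 mm across, 6 mm thick. Origin: centre of its underside
- vase0: small terracotta vase with a red band round it, standing on the table to the robot's right at the start, closed solid shape: straight round body 40 mm across from 3 to 29 mm height, neck narrowing to 22 mm, 43 mm high in all, about 70 g. Origin: centre of its underside. May be absent
- vase1: small terracotta vase with a green band round it, standing on the table to the robot's right at the start, closed solid shape: straight round body 40 mm across from 3 to 29 mm height, neck narrowing to 22 mm, 43 mm high in all, about 70 g. Origin: centre of its underside. May be absent
- vase2: small terracotta vase with a yellow band round it, standing on the table to the robot's right at the start, closed solid shape: straight round body 40 mm across from 3 to 29 mm height, neck narrowing to 22 mm, 43 mm high in all, about 70 g. Origin: centre of its underside. May be absent
- vase3: small terracotta vase with a black band round it, standing on the table to the robot's right at the start, closed solid shape: straight round body 40 mm across from 3 to 29 mm height, neck narrowing to 22 mm, 43 mm high in all, about 70 g. Origin: centre of its underside. May be absent
- panel: grey control panel fixed to the table, 110 x 110 x 30 mm high, carrying four coloured keys in a square of 48 mm pitch; which colour is where changes. Origin: centre of its underside
- key_blue (a joint): the blue key's stroke: 0 up, 0.006 m fully down. A spring push button 24 mm across in a black round housing 40 mm across; 1.4 N starts it, 4.5 N puts it fully down, and it springs back up.
- key_yellow (a joint): the yellow key's stroke: 0 up, 0.006 m fully down. A spring push button 24 mm across in a black round housing 40 mm across; 1.4 N starts it, 4.5 N puts it fully down, and it springs back up.
- key_green (a joint): the green key's stroke: 0 up, 0.006 m fully down. A spring push button 24 mm across in a black round housing 40 mm across; 1.4 N starts it, 4.5 N puts it fully down, and it springs back up.
- key_red (a joint): the red key's stroke: 0 up, 0.006 m fully down. A spring push button 24 mm across in a black round housing 40 mm across; 1.4 N starts it, 4.5 N puts it fully down, and it springs back up.
- key_blue_top (a point): middle of the blue key's top face, 52 mm above the table when up
- key_yellow_top (a point): middle of the yellow key's top face, 52 mm above the table when up
- key_green_top (a point): middle of the green key's top face, 52 mm above the table when up
- key_red_top (a point): middle of the red key's top face, 52 mm above the table when up
- tub: bystander: open white plastic tub of dry glaze, 80 x 80 x 55 mm. Origin: centre of its underside
- tape: bystander: roll of tape lying flat, 90 mm across, 24 mm high. Origin: centre of its underside
- spatula: bystander: spatula, 180 mm long, lying on the table beyond the kiln
Mind the look-alikes: they are no part of the job. What is shaped like the cup but purple is not meant.

How it is judged (in metres and radians):
On the way, in this order (a step that is already met when the one before it is completed fails the run):
1. the cup stands upright on the cork mat, let go (horizontal distance between cup and mat below 0.035 m and z of cup in the frame of mat between 0.003 and 0.01 m and angle between cup's own z axis and vertical below 0.15 rad and contact force between the fingers and cup below 0.3 N), for 0.2 s.
2. every vase stands upright on the chamber floor, let go (x of vase0 in the frame of kiln_floor between -0.062 and 0.062 m and y of vase0 in the frame of kiln_floor between -0.077 and 0.077 m and z of vase0 in the frame of kiln_floor between -0.006 and 0.006 m and angle between each of vase0, vase1, vase2, vase3's own z axis and vertical below 0.15 rad and x of vase1 in the frame of kiln_floor between -0.062 and 0.062 m and y of vase1 in the frame of kiln_floor between -0.077 and 0.077 m and z of vase1 in the frame of kiln_floor between -0.006 and 0.006 m and x of vase2 in the frame of kiln_floor between -0.062 and 0.062 m and y of vase2 in the frame of kiln_floor between -0.077 and 0.077 m and z of vase2 in the frame of kiln_floor between -0.006 and 0.006 m and x of vase3 in the frame of kiln_floor between -0.062 and 0.062 m and y of vase3 in the frame of kiln_floor between -0.077 and 0.077 m and z of vase3 in the frame of kiln_floor between -0.006 and 0.006 m and contact force between the fingers and vase0 below 0.3 N and contact force between the fingers and vase1 below 0.3 N and contact force between the fingers and vase2 below 0.3 N and contact force between the fingers and vase3 below 0.3 N), for 0.2 s.
3. the lid lies squarely on the kiln, let go (distance between lid and kiln_rim below 0.015 m and angle between the x axis of lid and the x axis of kiln, either way round below 0.12 rad and angle between lid's own z axis and vertical below 0.05 rad and contact force between the fingers and lid below 0.3 N), for 0.2 s.
4. the blue key is pressed down, the other keys up (value of joint key_blue above 0.004 m and value of joint each of key_yellow, key_green, key_red below 0.002 m), for 0.1 s.
5. the yellow key is pressed down, the other keys up (value of joint key_yellow above 0.004 m and value of joint each of key_blue, key_green, key_red below 0.002 m), for 0.1 s.
6. the green key is pressed down, the other keys up (value of joint key_green above 0.004 m and value of joint each of key_blue, key_yellow, key_red below 0.002 m), for 0.1 s.
At the end, for the whole second after the job is handed in: the cup stands upright on the cork mat (centre within 35 mm of the mat's), every vase present stands upright on the chamber floor, the lid lies flat on the rim (centre within 15 mm, turned by less than 0.12 rad), all keys are up, and all is at rest (horizontal distance between cup and mat below 0.035 m and z of cup in the frame of mat between 0.003 and 0.01 m and angle between each of cup, vase0, vase1, vase2, vase3's own z axis and vertical below 0.15 rad and x of vase0 in the frame of kiln_floor between -0.062 and 0.062 m and y of vase0 in the frame of kiln_floor between -0.077 and 0.077 m and z of vase0 in the frame of kiln_floor between -0.006 and 0.006 m and x of vase1 in the frame of kiln_floor between -0.062 and 0.062 m and y of vase1 in the frame of kiln_floor between -0.077 and 0.077 m and z of vase1 in the frame of kiln_floor between -0.006 and 0.006 m and x of vase2 in the frame of kiln_floor between -0.062 and 0.062 m and y of vase2 in the frame of kiln_floor between -0.077 and 0.077 m and z of vase2 in the frame of kiln_floor between -0.006 and 0.006 m and x of vase3 in the frame of kiln_floor between -0.062 and 0.062 m and y of vase3 in the frame of kiln_floor between -0.077 and 0.077 m and z of vase3 in the frame of kiln_floor between -0.006 and 0.006 m and distance between lid and kiln_rim below 0.015 m and angle between the x axis of lid and the x axis of kiln, either way round below 0.12 rad and angle between lid's own z axis and vertical below 0.05 rad and value of joint each of key_blue, key_yellow, key_green, key_red below 0.002 m and linear speed of each of cup, lid below 0.02 m/s); the robot touches nothing.
It fails at once if the red stop key is pressed (value of joint key_red above 0.003 m).
It fails at once if the tub of glaze is moved by more than 30 mm (distance of tub from where it was at the start of the episode above 0.03 m).
It fails at once if the roll of tape is moved by more than 30 mm (distance of tape from where it was at the start of the episode above 0.03 m).
It fails at once if the spatula is moved by more than 30 mm (distance of spatula from where it was at the start of the episode above 0.03 m).
Of vase0, vase1, vase2, vase3 only 2 to 4 are there at a start; the rules pass over those that are not, and their reading is None.
At some moment in a run one of vase0, vase1, vase2, vase3, lid may be knocked a few centimetres aside while the robot is not near it.
It also fails if it takes over 210 s, if anything falls off the work surface, if the arm or the gripper's body presses on something with over 40 N, if the wrist force passes 120 N, or if a joint passes its speed limit or range.

## Robot

A 6-joint arm with a two-finger parallel gripper is mounted at the origin on the work surface. World frame = base frame: x ahead of the robot, y to its left, z up, the work surface at z = 0. Lengths are in m, angles in degrees, forces in N, time in s.
With the tool pointing down it reaches from about 0.25 to 0.725 m from the base axis. Payload 9.7 kg.
Tool frame: the origin (TCP) lies midway between the tips of the shut fingers; the grasp point (between the pads) lies 19 mm behind it; z points along the fingers, y is the line along which they close (so a half turn about z gives the same grasp; the last joint's range is limited). The gripper opens to 85 mm and grips with 20 to 120 N. Pads are 22 mm wide; open, the fingers measure 114 mm over their backs; the gripper's body (76 mm by 85 mm) begins 54 mm behind the grasp point. The pads swing forward as they close: fully open they stand 13 mm farther back than shut.
Start: joints at [67.838, 4.979, 10.078, 95.1, 0, 90], TCP at [0.207, 0.509, 0.196] pointing down, gripper open.
Joint ranges: [-179.16, 179.16], [-48.56, 103.87], [-65.8, 70.77], [-126.05, 130.52], [-82.76, 87.17], [-180, 180]. Speed limits (degrees/s): [127.2, 127.2, 147.25, 180, 180, 180].

## Interface

Orientations are given as [roll, pitch, yaw] about the fixed x, y, z axes, in that order (R = Rz(yaw) Ry(pitch) Rx(roll)).
In Python, from workcell import readout, imaging, bot, spotter gives the robot as it stands.
- The arm moves only by the shell command python3 -m jog 'ROWS' [FORCE]. ROWS is JSON, a list of rows, each an object with "rotation": the turn, a rotation vector about the world's x, y, z in degrees, a list of three; "translation": the shift along the world's x, y, z in mm, a list of three; "grip": the finger opening in mm, from 0 to 85.4. In form: [{"rotation": [wx, wy, wz], "translation": [dx, dy, dz], "grip": grip}, ...]. A call has 1 to 20 rows; each row is the pose to reach, as a shift and turn from the pose commanded when the call began; what a row does not reach only later rows make up. A row lasts 1/10 s, in which the tool goes at most 50 mm and 8.59 degrees, less where a joint would pass 70% of its speed; a pose out of reach is approached as far as the arm can. A call with a gripper value outside its range is refused whole. The fingers move at their own pace and stop on an object; FORCE is the grip in N (left out, the last holds). Time passes only in rows, so rows that repeat a pose let the fingers close. It gives the time, the measured TCP pose, the force, the opening and the grip force at its end, in the units of the state.
- readout.get_obs(): the state, without advancing time (a new reading comes with each control period).
- imaging.camera(name): name is "scene" or "top"; returns (picture, depth): 400x640x3 uint8, red, green, blue; 400x640 float32, m along the optical axis (not along the pixel's ray), 0 where there is no reading.
- imaging.camera_info(name): a dict with "vertical_fov" (degrees; the focal length in pixels is half the picture's height over the tangent of half this angle, whatever the lens; pixels are square), "cx", "cy" (the principal point, pixels), "k1" (the pictures are not rectified: a ray, as slopes to the right and down, at radius r is drawn at 1 + k1 r^2 times it, then the intrinsics apply), "extrinsics" (4x4, takes a point from camera to world coordinates). Camera axes: x right, y down, z forward; pixel columns grow to the right and rows downward; lengths in m; the calibration is good to about 2 mm. A picture is of the moment at which its call begins. camera_info takes no time and is no camera call.
- bot.job_done(): hands the job in; it is judged then, once.
Trained networks look in the newest picture that a camera, given by its name, has taken for a name from the list of things; names that differ only in an ending like _2 or _b are one class to them, and where a whole thing is asked for, a point or a joint stands for the part that bears it (a point fixed in the world has none). Each returns a list of dicts, best first, with "confidence" (0 to 1); they miss things now and then, are a little off and sometimes report something else, mostly with a low value. They report only what shows in the picture. A call takes as long as a camera call. They do not tell look-alikes from the thing itself.
- spotter.spot_in(camera, target): "box" ([centre column, centre row, width, height] in pixels, round what is visible of it).
- spotter.mark_of(camera, target): "uv" ([column, row] in pixels: a listed point, or the origin of a listed thing).
The state is a dict: "time": time; "q": joint angles; "qd": joint speeds; "joint_efforts": joint torques, N m; "ee_pos": TCP position; "tcp_rot": TCP orientation; "wrist_force": force on the tool from outside, world axes, zero at the start; "torque": the same for the moment, N m; "opening": finger opening in m; "grasp_force": force on a finger pad.
Only numpy, scipy, OpenCV 4.12 (cv2) and the standard library are available. Lean on these libraries where they do the work, as an engineer would, in place of code of your own. Each camera call takes 0.05 s, during which the arm holds its last target. There are 200 camera calls.

## Working session

There is one attempt and no reset: what is moved stays moved. The work goes in short steps, Python scripts to look and compute and a shell command to move; the robot and the scene stay as the last step left them, time stands still between calls to the robot, and variables do not carry over. Pictures are saved under pics/ and viewed, at most 14 in all, crops included, and the job is handed in when it is done.

```bash
mkdir -p pics; ls
cat > h.py <<'E'
import numpy as np, cv2
from workcell import readout, imaging, bot, spotter
def K(n):
    i=imaging.camera_info(n); f=200/np.tan(np.radians(i["vertical_fov"])/2)
    return f,i["cx"],i["cy"],i["k1"],np.array(i["extrinsics"])
def ray(n,u,v):
    f,cx,cy,k1,E=K(n)
    d=np.array([(np.asarray(u,float)-cx)/f,(np.asarray(v,float)-cy)/f]); s=d.copy()
    for _ in range(20): s=d/(1+k1*(s**2).sum(0))
    return s,E
def at_depth(n,u,v,z):
    s,E=ray(n,u,v); p=np.stack([s[0]*z,s[1]*z,z+0*s[0]],-1)
    return p@E[:3,:3].T+E[:3,3]
def at_height(n,u,v,h):
    s,E=ray(n,u,v); d=E[:3,:3]@np.array([s[0],s[1],1.]); o=E[:3,3]
    return o+d*(h-o[2])/d[2]
def cloud(n,dep):
    v,u=np.mgrid[:400,:640]; return at_depth(n,u,v,dep.astype(float))
def shot(n,name):
    p,d=imaging.camera(n); cv2.imwrite(f"pics/{name}.png",p[...,::-1]); np.savez(f"pics/{name}.npz",p=p,d=d); return p,d
E
python3 - <<'E'
from h import *
for n in("scene","top"):
    p,d=shot(n,n+"0"); i=imaging.camera_info(n); print(n,np.round(i["extrinsics"],3).tolist(),i["vertical_fov"],i["k1"])
H={"cup":0,"vase0":0,"vase1":0,"vase2":0,"vase3":0,"mat":0,"lid":0,"lid_handle":.057,"kiln":0,"kiln_rim":.135,"key_blue_top":.052,"key_yellow_top":.052,"key_green_top":.052,"key_red_top":.052,"tub":0,"tape":0}
H["cup"]=.08
for t,h in H.items():
    for r in spotter.mark_of("top",t)[:4]:
        print(t,round(r["confidence"],2),np.round(r["uv"]),np.round(at_height("top",*r["uv"],h),3))
E
```

```text
pics
scene [[0.722, 0.503, -0.476, 1.048], [0.692, -0.519, 0.501, -0.544], [0.005, -0.691, -0.723, 0.831], [0.0, 0.0, 0.0, 1.0]] 55.37744886353155 -0.0930677845359954
top [[-0.009, -0.984, 0.176, 0.311], [-1.0, 0.009, 0.002, -0.044], [-0.003, -0.176, -0.984, 1.635], [0.0, 0.0, 0.0, 1.0]] 44.83184163886808 -0.14459774800643485
cup 0.78 [313. 217.] [ 0.565 -0.008  0.08 ]
cup 0.65 [324. 280.] [ 0.362 -0.041  0.08 ]
cup 0.52 [294. 277.] [0.371 0.053 0.08 ]
cup 0.38 [316. 220.] [ 0.555 -0.019  0.08 ]
vase0 0.63 [396. 244.] [ 0.481 -0.29   0.   ]
vase0 0.5 [372. 251.] [ 0.458 -0.207  0.   ]
vase0 0.42 [442. 249.] [ 0.462 -0.444  0.   ]
vase1 0.63 [396. 244.] [ 0.481 -0.29   0.   ]
vase1 0.5 [372. 251.] [ 0.458 -0.207  0.   ]
vase1 0.42 [442. 249.] [ 0.462 -0.444  0.   ]
vase2 0.63 [396. 244.] [ 0.481 -0.29   0.   ]
vase2 0.5 [372. 251.] [ 0.458 -0.207  0.   ]
vase2 0.42 [442. 249.] [ 0.462 -0.444  0.   ]
vase3 0.63 [396. 244.] [ 0.481 -0.29   0.   ]
vase3 0.5 [372. 251.] [ 0.458 -0.207  0.   ]
vase3 0.42 [442. 249.] [ 0.462 -0.444  0.   ]
mat 0.7 [244. 195.] [0.658 0.234 0.   ]
lid 0.63 [202. 261.] [0.429 0.37  0.   ]
lid_handle 0.83 [195. 263.] [0.418 0.38  0.057]
lid_handle 0.64 [397. 245.] [ 0.473 -0.282  0.057]
lid_handle 0.57 [201. 260.] [0.43  0.36  0.057]
kiln 0.68 [315. 220.] [ 0.568 -0.014  0.   ]
kiln_rim 0.77 [316. 212.] [ 0.572 -0.018  0.135]
kiln_rim 0.47 [242. 196.] [0.626 0.214 0.135]
key_blue_top 0.58 [386. 206.] [ 0.605 -0.252  0.052]
key_yellow_top 0.5 [399. 190.] [ 0.657 -0.298  0.052]
key_green_top 0.6 [398. 205.] [ 0.608 -0.292  0.052]
key_green_top 0.17 [374. 252.] [ 0.453 -0.208  0.052]
key_red_top 0.42 [384. 192.] [ 0.652 -0.247  0.052]
tub 0.61 [438. 196.] [ 0.648 -0.441  0.   ]
tub 0.45 [344. 152.] [ 0.808 -0.118  0.   ]
tub 0.18 [384. 206.] [ 0.614 -0.251  0.   ]
tape 0.58 [197. 260.] [0.433 0.391 0.   ]
tape 0.54 [279. 157.] [0.791 0.112 0.   ]
```

View pics/top0.png

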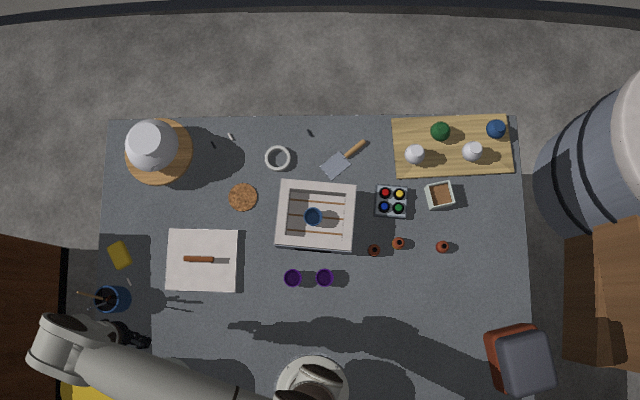

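View pics/scene0.png

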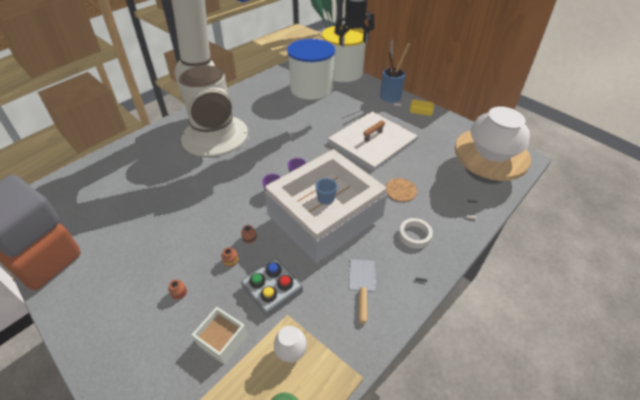

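The top view shows the blue cup in the kiln at (313,216), two purple look-alikes at (293,278) and (325,278), the mat at (243,197) and the lid at (202,260). There are three vases, at (374,250), (399,242) and (443,247). The keys run red (385,193), yellow (399,194), blue (384,207) and green (398,208). Next I measure with depth.

```bash
cat > m.py <<'E'
from h import *
def blob(c,lo,hi,xy,r):
    m=(c[...,2]>lo)&(c[...,2]<hi)&(np.abs(c[...,0]-xy[0])<r)&(np.abs(c[...,1]-xy[1])<r); return c[m]
def rect(P):
    (x,y),(w,h),a=cv2.minAreaRect((P[:,:2]*1000).astype(np.float32)); return [round(float(t),1) for t in(x,y,w,h,a,np.median(P[:,2])*1000,len(P))]
def circ(P):
    (x,y),r=cv2.minEnclosingCircle((P[:,:2]*1000).astype(np.float32)); return [round(float(t),1) for t in(x,y,r,*(P[:,:2].mean(0)*1000),np.median(P[:,2])*1000,P[:,2].max()*1000,len(P))]
E
python3 - <<'E'
from m import *
for n in("top","scene"):
    D=np.load(f"pics/{n}0.npz"); c=cloud(n,D["d"]); c[D["d"]==0]=9
    print(n)
    t=blob(c,-.02,.02,(.3,.0),.06); print("table z",np.median(t[:,2]))
    print("kiln",rect(blob(c,.125,.145,(.565,-.015),.16)))
    print("lid",rect(blob(c,.012,.03,(.42,.37),.16)),"handle",rect(blob(c,.056,.075,(.42,.37),.1)))
    print("cup",circ(blob(c,.115,.145,(.56,-.01),.06)))
    print("mat",circ(blob(c,.003,.012,(.63,.23),.08)))
    for v in((.458,-.207),(.481,-.29),(.462,-.444)): print("vase top",circ(blob(c,.035,.06,v,.035)),"all",circ(blob(c,.01,.06,v,.035)))
    print("panel",rect(blob(c,.022,.04,(.63,-.27),.09)))
    print("keys",rect(blob(c,.046,.06,(.63,-.27),.09)))
E
```

```text
top
table z 0.000946370880976044
kiln [567.1, -17.9, 240.6, 211.7, 84.3, 135.6, 2486.0]
lid [433.2, 359.7, 275.4, 270.0, 84.0, 22.5, 4180.0] handle [432.9, 368.8, 102.3, 17.5, 85.9, 65.7, 153.0]
cup [559.7, -9.7, 29.3, 563.5, -9.6, 130.0, 137.8, 101.0]
mat [630.5, 230.3, 110.6, 637.8, 229.1, 5.9, 12.0, 881.0]
vase top [461.0, -206.9, 18.7, 461.3, -206.5, 42.3, 57.4, 71.0] all [461.9, -212.9, 34.5, 460.1, -206.2, 37.1, 57.4, 126.0]
vase top [483.5, -289.3, 19.4, 483.4, -289.3, 42.9, 53.0, 70.0] all [489.4, -293.3, 25.9, 483.1, -288.5, 36.3, 53.0, 128.0]
vase top [468.8, -439.1, 16.8, 468.7, -438.8, 43.1, 55.1, 71.0] all [469.3, -439.5, 21.3, 467.9, -437.4, 38.4, 55.1, 122.0]
panel [643.3, -271.0, 110.6, 145.0, 84.0, 31.6, 667.0]
keys [625.8, -267.7, 81.0, 85.0, 84.6, 50.9, 203.0]
scene
table z 0.0011680721657165716
kiln [566.5, -17.2, 243.3, 213.9, 84.2, 135.5, 3143.0]
lid [436.8, 366.9, 244.4, 214.9, 87.8, 21.4, 2436.0] handle [436.3, 367.8, 102.5, 21.6, 89.8, 64.5, 120.0]
cup [562.0, -8.4, 30.9, 560.6, -8.9, 125.9, 134.0, 231.0]
mat [629.8, 226.6, 106.3, 649.3, 235.8, 6.5, 11.1, 634.0]
vase top [461.5, -211.1, 15.1, 463.7, -211.9, 43.6, 47.2, 86.0] all [462.4, -210.8, 20.7, 468.5, -214.7, 32.7, 47.2, 217.0]
vase top [485.2, -294.3, 16.0, 487.3, -293.5, 43.0, 46.8, 100.0] all [487.3, -293.3, 20.5, 492.7, -296.3, 33.1, 46.8, 229.0]
vase top [472.2, -442.7, 14.9, 473.4, -443.2, 42.8, 47.1, 110.0] all [473.2, -442.4, 21.0, 478.8, -444.1, 32.6, 47.1, 265.0]
panel [628.3, -271.8, 110.3, 111.9, 84.0, 30.8, 1105.0]
keys [628.8, -273.0, 72.5, 70.4, 84.6, 51.6, 305.0]
```

Run:
```python
from m import *
o=readout.get_obs(); print({k:np.round(o[k],3).tolist() for k in("time","ee_pos","tcp_rot","wrist_force","opening","q")})
for n,h in(("top",.006),("scene",.006)):
    D=np.load(f"pics/{n}0.npz"); p=D["p"]; hsv=cv2.cvtColor(p,cv2.COLOR_RGB2HSV).astype(int); c=cloud(n,D["d"])
    near=np.hypot(c[...,0]-.635,c[...,1]-.232)<.075
    m=near&(hsv[...,0]>5)&(hsv[...,0]<25)&(hsv[...,1]>70)
    v,u=np.nonzero(m); P=np.array([at_height(n,a,b,h) for a,b in zip(u,v)]); print(n,"mat",circ(P))
    pn=np.hypot(c[...,0]-.63,c[...,1]+.27)<.07
    for k,(a,b) in dict(red=(-5,5),yellow=(22,33),green=(50,85),blue=(105,125)).items():
        hh=hsv[...,0].copy(); hh[hh>175]-=180
        mm=pn&(hh>=a)&(hh<=b)&(hsv[...,1]>130)&(hsv[...,2]>60)&(c[...,2]>.042)
        v,u=np.nonzero(mm); P=np.array([at_height(n,a,b,.052) for a,b in zip(u,v)]); print(k,circ(P) if len(P) else None)
    for s in((.461,-.208),(.485,-.291),(.470,-.440)):
        mm=(np.hypot(c[...,0]-s[0],c[...,1]-s[1])<.03)&(c[...,2]>.008)&(c[...,2]<.03); print(np.median(p[mm],0),end=' ')
```

```text
{'time': 0.9, 'ee_pos': [0.207, 0.509, 0.196], 'tcp_rot': [-179.998, 0.002, 157.842], 'wrist_force': [-0.615, -0.365, 0.82], 'opening': 0.086, 'q': [67.841, 4.978, 10.077, 95.101, -0.002, 89.999]}
top mat [649.8, 237.1, 50.1, 649.9, 237.1, 6.0, 6.0, 637.0]
red [652.8, -249.3, 11.7, 652.6, -249.0, 52.0, 52.0, 40.0]
yellow [647.9, -296.8, 12.8, 648.2, -295.6, 52.0, 52.0, 42.0]
green [600.6, -291.0, 10.8, 600.6, -291.0, 52.0, 52.0, 37.0]
blue [605.2, -244.3, 11.6, 605.0, -244.0, 52.0, 52.0, 40.0]
[58.  36.5 27.5] [108.5  71.5  43.5] [98. 52. 40.] scene mat [651.0, 233.9, 50.1, 653.0, 233.6, 6.0, 6.0, 551.0]
red [656.0, -252.8, 13.2, 656.3, -252.6, 52.0, 52.0, 81.0]
yellow [652.1, -300.2, 13.4, 651.7, -300.5, 52.0, 52.0, 88.0]
green [602.8, -294.4, 8.0, 602.4, -293.6, 52.0, 52.0, 30.0]
blue [607.7, -247.4, 12.1, 607.8, -247.0, 52.0, 52.0, 65.0]
[97. 73. 62.] [127.  97.  65.] [117.5  78.   66. ]
```

```bash
R='python3 -m jog'; python3 -m jog '[{"rotation":[0,0,-8],"translation":[30,-40,0],"grip":78},{"rotation":[0,0,-16],"translation":[60,-85,0],"grip":78},{"rotation":[0,0,-24],"translation":[90,-130,0],"grip":78},{"rotation":[0,0,-32],"translation":[118,-172,0],"grip":78},{"rotation":[0,0,-40],"translation":[147,-215,0],"grip":78},{"rotation":[0,0,-48],"translation":[177,-258,0],"grip":78},{"rotation":[0,0,-56],"translation":[206,-301,0],"grip":78},{"rotation":[0,0,-64],"translation":[235,-344,0],"grip":78},{"rotation":[0,0,-72],"translation":[265,-388,0],"grip":78},{"rotation":[0,0,-73.6],"translation":[295,-432,0],"grip":78},{"rotation":[0,0,-73.6],"translation":[324,-474,0],"grip":78},{"rotation":[0,0,-73.6],"translation":[345,-504,0],"grip":78},{"rotation":[0,0,-73.6],"translation":[354,-518,0],"grip":78},{"rotation":[0,0,-73.6],"translation":[354,-518,0],"grip":78},{"rotation":[0,0,-73.6],"translation":[354,-518,0],"grip":78},{"rotation":[0,0,-73.6],"translation":[354,-518,0],"grip":78}]' 40
```

```text
time: 2.5
ee_pos: [0.5611, -0.0079, 0.1965]
tcp_rot: [-180.0, -0.0, 84.3]
wrist_force: [0.5, -0.1, -0.0]
opening: 0.078
grasp_force: 0.0
```

Run:
```python
from m import *
p,d=shot("scene","s1"); cv2.imwrite("pics/s1c.png",cv2.resize(p[80:300,200:440,::-1],None,fx=3,fy=2.7))
```

```text
(no output)
```

View pics/s1c.png

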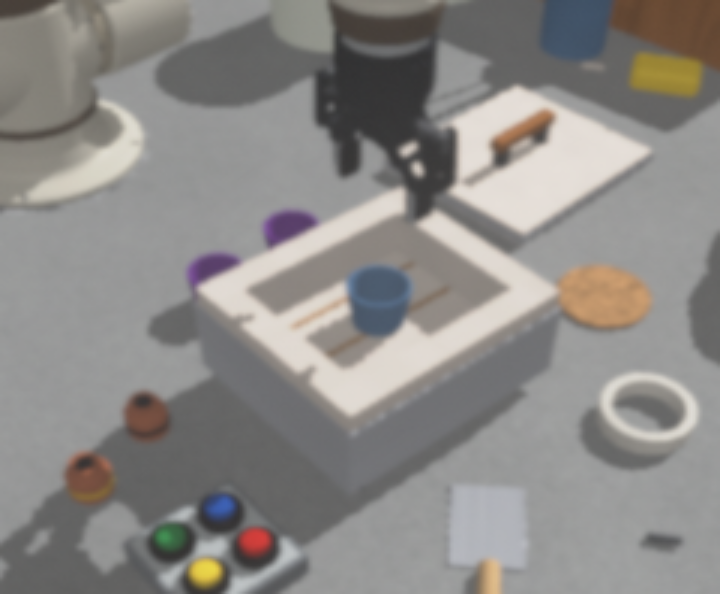

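The open gripper is above the cup (crop 380,300), closing along the kiln's x with clearance on both sides. I descend and grip.

```bash
python3 -m jog '[{"rotation":[0,0,0],"translation":[0,-1,-25],"grip":78},{"rotation":[0,0,0],"translation":[0,-1,-50],"grip":78},{"rotation":[0,0,0],"translation":[0,-1,-70],"grip":78},{"rotation":[0,0,0],"translation":[0,-1,-85],"grip":78},{"rotation":[0,0,0],"translation":[0,-1,-97],"grip":78},{"rotation":[0,0,0],"translation":[0,-1,-105],"grip":78},{"rotation":[0,0,0],"translation":[0,-1,-105],"grip":78},{"rotation":[0,0,0],"translation":[0,-1,-105],"grip":78}]' 30; python3 -m jog '[{"rotation":[0,0,0],"translation":[0,0,0],"grip":40},{"rotation":[0,0,0],"translation":[0,0,0],"grip":40},{"rotation":[0,0,0],"translation":[0,0,0],"grip":40},{"rotation":[0,0,0],"translation":[0,0,0],"grip":40},{"rotation":[0,0,0],"translation":[0,0,0],"grip":40},{"rotation":[0,0,0],"translation":[0,0,0],"grip":40},{"rotation":[0,0,0],"translation":[0,0,0],"grip":40},{"rotation":[0,0,0],"translation":[0,0,0],"grip":40}]' 30
```

```text
time: 3.35
ee_pos: [0.5617, -0.0096, 0.0919]
tcp_rot: [180.0, -0.0, 84.2]
wrist_force: [0.7, 0.6, 0.5]
opening: 0.0778
grasp_force: 0.0
time: 4.15
ee_pos: [0.563, -0.0097, 0.0936]
tcp_rot: [179.7, -0.0, 84.2]
wrist_force: [0.7, 0.6, 9.4]
opening: 0.0405
grasp_force: 4.7
```

Run:
```python
from m import *
p,d=shot("scene","s2"); q,e=shot("top","t2"); 
a=cv2.resize(p[130:260,240:410,::-1],(480,400)); b=cv2.resize(q[160:260,255:375,::-1],(320,400)); cv2.imwrite("pics/s2c.png",np.hstack([a,b]))
```

```text
(no output)
```

View pics/s2c.png

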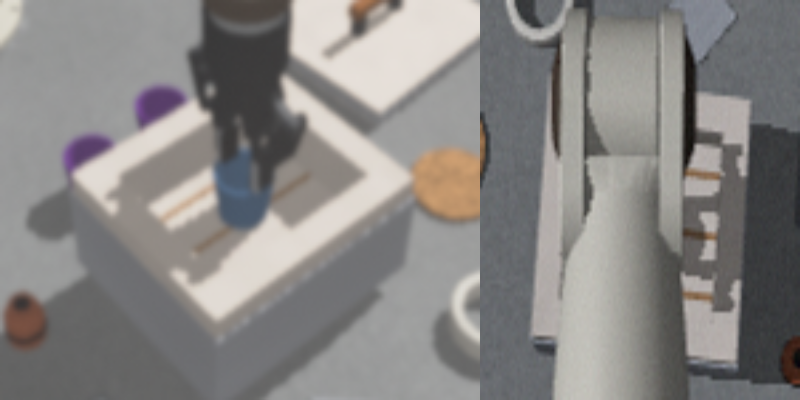

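Run:
```python
from m import *
D=np.load("pics/s2.npz"); p=D["p"]; c=cloud("scene",D["d"])
hsv=cv2.cvtColor(p,cv2.COLOR_RGB2HSV).astype(int)
near=np.hypot(c[...,0]-.562,c[...,1]+.01)<.09
m=near&(hsv[...,0]>100)&(hsv[...,0]<125)&(hsv[...,1]>90)
P=c[m]*1000; print("cup",len(P),P.min(0).round(),P.max(0).round(),np.median(P,0).round())
m=near&(p.max(-1)<70)&(c[...,2]>.07)&(c[...,2]<.16)
v,u=np.nonzero(m)
for r in range(v.min(),v.max()+1,3):
    s=v==r
    if s.any(): print(r,u[s].min(),u[s].max(),[ (a,*np.round(c[r,a]*1000).astype(int)) for a in u[s][::3]])
cv2.imwrite("pics/s2d.png",cv2.resize(p[150:215,290:365,::-1],(750,650)[:2],interpolation=cv2.INTER_CUBIC)[:600])
```

```text
cup 9 [513. -63. 484.] [534. -40. 513.] [518. -60. 510.]
173 323 323 [(np.int64(323), np.int64(543), np.int64(-2), np.int64(158))]
176 319 322 [(np.int64(319), np.int64(542), np.int64(-16), np.int64(156)), (np.int64(322), np.int64(542), np.int64(-5), np.int64(148))]
179 319 322 [(np.int64(319), np.int64(540), np.int64(-15), np.int64(143)), (np.int64(322), np.int64(540), np.int64(-3), np.int64(136))]
185 334 335 [(np.int64(334), np.int64(595), np.int64(-17), np.int64(160))]
188 333 334 [(np.int64(333), np.int64(594), np.int64(-19), np.int64(150))]
```

View pics/s2d.png

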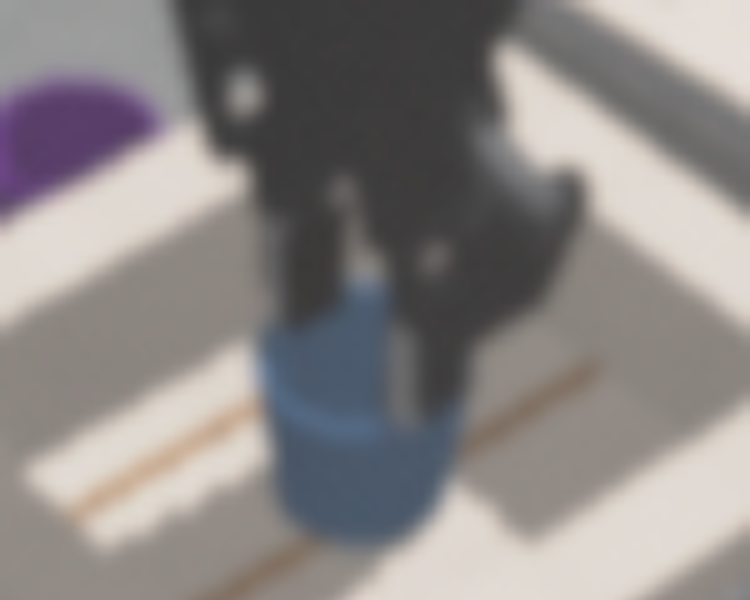

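Run:
```python
from m import *
f,cx,cy,k1,E=K("scene")
def pr(P):
    q=np.linalg.inv(E)@np.array([*P,1]); s=q[:2]/q[2]; s=s*(1+k1*(s@s)); return s*f+[cx,cy]
p=np.load("pics/s2.npz")["p"]; im=cv2.resize(p[150:215,290:365,::-1],(750,650),interpolation=cv2.INTER_CUBIC)
def dot(P,col): u=(pr(np.array(P)/1000)-[290,150])*10+5; cv2.circle(im,tuple(int(t) for t in u),4,col,-1)
for cen,col in(((561,-9),(0,255,0)),):
  for t in np.arange(0,360,10):
    t=np.radians(t); dot((cen[0]+30*np.cos(t),cen[1]+30*np.sin(t),130),col); dot((cen[0]+24*np.cos(t),cen[1]+24*np.sin(t),80),(0,200,200))
x,y=563,-9.7; e=np.array([np.cos(np.radians(-5.8)),np.sin(np.radians(-5.8))])
for h in(20,34.5):
  for s in(-1,1):
    for z in(100,110,120,130,140): dot((x+s*h*e[0],y+s*h*e[1],z),(0,0,255) if h==20 else (255,0,255))
cv2.imwrite("pics/s2e.png",im[:600])
```

```text
(no output)
```

View pics/s2e.png

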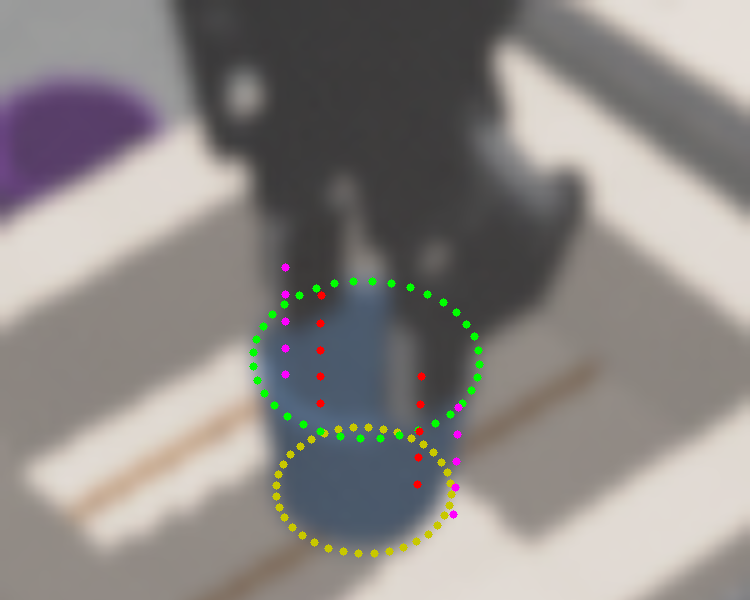

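Run:
```python
from m import *
D=np.load("pics/s2.npz"); c=cloud("scene",D["d"])*1000
for u in(319,326,330,332,334):
    print(u,[(r,*c[r,u].round().astype(int).tolist()) for r in range(170,208,3)])
D=np.load("pics/s1.npz"); c=cloud("scene",D["d"])*1000
m=(np.hypot(c[...,0]-562,c[...,1]+9)<90)&(c[...,2]>140)&(c[...,2]<330)&(D["d"]>0); P=c[m]
for lo in range(170,300,10):
    Q=P[(P[:,2]>=lo)&(P[:,2]<lo+10)]
    if len(Q): print(lo,len(Q),Q[:,:2].min(0).round(),Q[:,:2].max(0).round())
```

```text
319 [(170, 539, -14, 174), (173, 542, -17, 167), (176, 542, -16, 156), (179, 540, -15, 143), (182, 541, -15, 133), (185, 537, -11, 116), (188, 537, -11, 105), (191, 562, -37, 129), (194, 560, -35, 116), (197, 561, -36, 106), (200, 555, -30, 86), (203, 561, -36, 82), (206, 567, -42, 80)]
326 [(170, 577, -29, 207), (173, 577, -28, 197), (176, 500, 57, 81), (179, 541, 11, 126), (182, 542, 11, 116), (185, 542, 11, 105), (188, 546, 7, 99), (191, 545, 8, 85), (194, 580, -30, 126), (197, 579, -29, 113), (200, 579, -28, 102), (203, 578, -27, 88), (206, 582, -31, 83)]
330 [(170, 578, -15, 199), (173, 588, -25, 201), (176, 588, -25, 192), (179, 589, -26, 183), (182, 588, -24, 170), (185, 588, -24, 159), (188, 587, -22, 147), (191, 587, -23, 137), (194, 586, -21, 123), (197, 585, -20, 111), (200, 583, -16, 95), (203, 582, -15, 82), (206, 589, -23, 81)]
332 [(170, 582, -12, 200), (173, 590, -20, 199), (176, 590, -20, 190), (179, 592, -22, 182), (182, 594, -23, 173), (185, 592, -21, 161), (188, 591, -20, 149), (191, 592, -21, 139), (194, 587, -14, 120), (197, 587, -14, 108), (200, 585, -11, 92), (203, 585, -10, 81), (206, 591, -17, 79)]
334 [(170, 590, -13, 205), (173, 589, -12, 194), (176, 589, -11, 183), (179, 599, -23, 187), (182, 603, -27, 183), (185, 595, -17, 160), (188, 594, -15, 147), (191, 589, -8, 128), (194, 586, -5, 113), (197, 585, -3, 98), (200, 582, 1, 81), (203, 588, -6, 79), (206, 598, -17, 83)]
240 26 [516. -24.] [610.   5.]
250 53 [507. -25.] [614.   5.]
260 60 [508. -24.] [614.   4.]
270 58 [509. -25.] [614.   3.]
280 46 [494. -27.] [625.   6.]
290 135 [492. -29.] [632.   9.]
```

The scene depth shows the real fingertips at z≈240 mm while the TCP read 196. The fingers are therefore about 30–40 mm higher than the readout implies, and they are resting on the cup's rim. I back off and calibrate the tip height with the fingers shut and open.

```bash
cat > tip.py <<'E'
from m import *
import sys
o=readout.get_obs(); e=o["ee_pos"]*np.array(1000) if not isinstance(o["ee_pos"],list) else np.array(o["ee_pos"])*1000
print("tcp",e.round(1),"open",round(o["opening"]*1000,1),"f",np.round(o["wrist_force"],1),"t",o["time"])
for n in("scene","top"):
    p,d=shot(n,"tip_"+n); c=cloud(n,d)*1000
    m=(np.hypot(c[...,0]-e[0],c[...,1]-e[1])<70)&(c[...,2]>e[2]-5)&(c[...,2]<e[2]+100)&(d>0)&(c[...,2]>142); P=c[m]
    print(n,len(P),np.sort(P[:,2])[:12].round())
    if len(P):
        Q=P[P[:,2]<P[:,2].min()+20]; print("xy",Q[:,:2].min(0).round(1),Q[:,:2].max(0).round(1))
E
python3 -m jog '[{"rotation":[0,0,0],"translation":[0,0,20],"grip":41},{"rotation":[0,0,0],"translation":[0,0,60],"grip":41},{"rotation":[0,0,0],"translation":[0,0,100],"grip":20},{"rotation":[0,0,0],"translation":[0,0,105],"grip":0},{"rotation":[0,0,0],"translation":[0,0,105],"grip":0},{"rotation":[0,0,0],"translation":[0,0,105],"grip":0},{"rotation":[0,0,0],"translation":[0,0,105],"grip":0},{"rotation":[0,0,0],"translation":[0,0,105],"grip":0}]' 30; python3 tip.py; python3 -m jog '[{"rotation":[0,0,0],"translation":[0,0,0],"grip":40},{"rotation":[0,0,0],"translation":[0,0,0],"grip":40},{"rotation":[0,0,0],"translation":[0,0,0],"grip":40},{"rotation":[0,0,0],"translation":[0,0,0],"grip":40},{"rotation":[0,0,0],"translation":[0,0,0],"grip":40},{"rotation":[0,0,0],"translation":[0,0,0],"grip":40}]'; python3 tip.py; python3 -m jog '[{"rotation":[0,0,0],"translation":[0,0,0],"grip":78},{"rotation":[0,0,0],"translation":[0,0,0],"grip":78},{"rotation":[0,0,0],"translation":[0,0,0],"grip":78},{"rotation":[0,0,0],"translation":[0,0,0],"grip":78},{"rotation":[0,0,0],"translation":[0,0,0],"grip":78},{"rotation":[0,0,0],"translation":[0,0,0],"grip":78}]'; python3 tip.py
```

```text
time: 5.05
ee_pos: [0.561, -0.0096, 0.1951]
tcp_rot: [-179.9, 0.0, 84.2]
wrist_force: [-0.9, 0.4, 0.1]
opening: 0.0001
grasp_force: 0.0
tcp [561.   -9.6 195.1] open 0.1 f [-0.9  0.4  0.1] t 5.05
scene 286 [232. 232. 233. 233. 234. 235. 235. 236. 237. 237. 237. 237.]
xy [546.3 -22.8] [574.9  -3.7]
top 0 []
time: 5.75
ee_pos: [0.5615, -0.0097, 0.1963]
tcp_rot: [180.0, 0.0, 84.2]
wrist_force: [-0.3, -0.0, 0.2]
opening: 0.0402
grasp_force: 0.0
tcp [561.5  -9.7 196.3] open 40.2 f [-0.3 -0.   0.2] t 5.75
scene 408 [232. 233. 234. 234. 235. 235. 235. 236. 236. 236. 236. 237.]
xy [532.2 -24.3] [596.    3.8]
top 0 []
time: 6.45
ee_pos: [0.5615, -0.0096, 0.1963]
tcp_rot: [180.0, -0.0, 84.2]
wrist_force: [0.0, 0.7, 0.4]
opening: 0.078
grasp_force: 0.0
tcp [561.5  -9.6 196.3] open 78.0 f [0.  0.7 0.4] t 6.45
scene 315 [242. 242. 244. 245. 245. 245. 245. 245. 246. 246. 246. 246.]
xy [512.5 -26.8] [613.3   4.2]
top 0 []
```

Shut, the tips really sit about 36 mm above the reported TCP. They sit 37 mm above it at 40 mm opening and 46 mm at 78 mm. I apply this offset and redo the cup grasp at TCP z≈50.

```bash
python3 -m jog '[{"rotation":[0,0,0],"translation":[0,0,-40],"grip":78},{"rotation":[0,0,0],"translation":[0,0,-75],"grip":78},{"rotation":[0,0,0],"translation":[0,0,-100],"grip":78},{"rotation":[0,0,0],"translation":[0,0,-115],"grip":78},{"rotation":[0,0,0],"translation":[0,0,-130],"grip":78},{"rotation":[0,0,0],"translation":[0,0,-140],"grip":78},{"rotation":[0,0,0],"translation":[0,0,-145],"grip":78},{"rotation":[0,0,0],"translation":[0,0,-145],"grip":78}]' 30 && python3 -m jog '[{"rotation":[0,0,0],"translation":[0,0,0],"grip":65},{"rotation":[0,0,0],"translation":[0,0,0],"grip":55},{"rotation":[0,0,0],"translation":[0,0,0],"grip":45},{"rotation":[0,0,0],"translation":[0,0,0],"grip":40},{"rotation":[0,0,0],"translation":[0,0,0],"grip":40},{"rotation":[0,0,0],"translation":[0,0,0],"grip":40},{"rotation":[0,0,0],"translation":[0,0,0],"grip":40}]'
```

```text
time: 7.35
ee_pos: [0.5615, -0.0096, 0.0512]
tcp_rot: [-180.0, 0.0, 84.2]
wrist_force: [-0.2, 0.2, 1.2]
opening: 0.0782
grasp_force: 0.0
time: 8.05
ee_pos: [0.5621, -0.0096, 0.0528]
tcp_rot: [179.9, -0.0, 84.2]
wrist_force: [-1.7, -0.1, 5.3]
opening: 0.0582
grasp_force: 31.1
```

```bash
python3 -m jog '[{"rotation":[0,0,0],"translation":[0,0,8],"grip":40},{"rotation":[0,0,0],"translation":[0,0,20],"grip":40},{"rotation":[0,0,0],"translation":[0,0,40],"grip":40},{"rotation":[0,0,0],"translation":[0,0,65],"grip":40},{"rotation":[0,0,0],"translation":[0,0,90],"grip":40},{"rotation":[0,0,0],"translation":[0,0,110],"grip":40},{"rotation":[0,0,0],"translation":[0,0,120],"grip":40},{"rotation":[0,0,0],"translation":[0,0,120],"grip":40}]'
python3 - <<'E'
from m import *
p,d=shot("scene","s3"); cv2.imwrite("pics/s3c.png",cv2.resize(p[80:300,200:440,::-1],None,fx=3,fy=2.7))
E
```

```text
time: 8.85
ee_pos: [0.5622, -0.0097, 0.173]
tcp_rot: [179.9, -0.0, 84.2]
wrist_force: [0.1, 0.7, -2.2]
opening: 0.0584
grasp_force: 32.5
```

View pics/s3c.png

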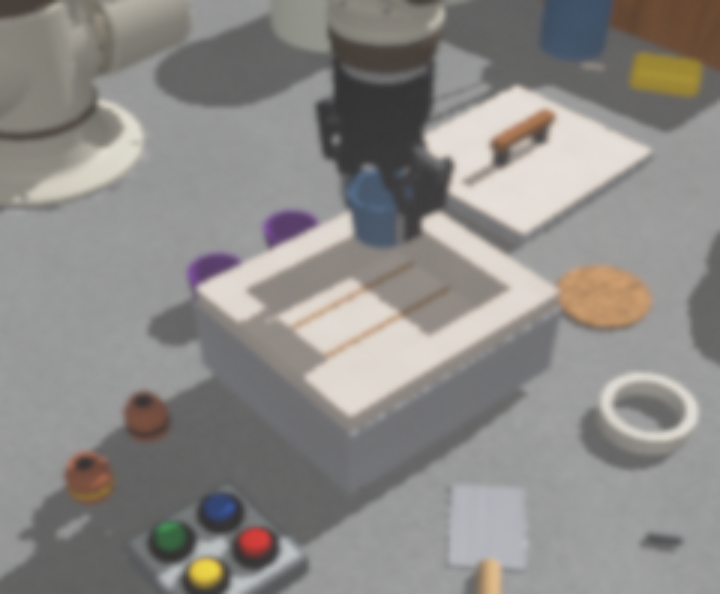

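The cup hangs upright in the fingers (crop 375,210). I carry it to the mat.

```bash
python3 -m jog '[{"rotation":[0,0,0],"translation":[5,15,0],"grip":40},{"rotation":[0,0,0],"translation":[16,45,0],"grip":40},{"rotation":[0,0,0],"translation":[30,85,0],"grip":40},{"rotation":[0,0,0],"translation":[45,125,0],"grip":40},{"rotation":[0,0,0],"translation":[60,165,0],"grip":40},{"rotation":[0,0,0],"translation":[73,205,0],"grip":40},{"rotation":[0,0,0],"translation":[83,232,0],"grip":40},{"rotation":[0,0,0],"translation":[88,245,0],"grip":40},{"rotation":[0,0,0],"translation":[88,245,-10],"grip":40},{"rotation":[0,0,0],"translation":[88,245,-45],"grip":40},{"rotation":[0,0,0],"translation":[88,245,-85],"grip":40},{"rotation":[0,0,0],"translation":[88,245,-125],"grip":40},{"rotation":[0,0,0],"translation":[88,245,-155],"grip":40},{"rotation":[0,0,0],"translation":[88,245,-172],"grip":40},{"rotation":[0,0,0],"translation":[88,245,-182],"grip":40},{"rotation":[0,0,0],"translation":[88,245,-188],"grip":40},{"rotation":[0,0,0],"translation":[88,245,-191],"grip":40},{"rotation":[0,0,0],"translation":[88,245,-193],"grip":40},{"rotation":[0,0,0],"translation":[88,245,-193],"grip":40}]'
```

```text
time: 10.8
ee_pos: [0.65, 0.2355, -0.0209]
tcp_rot: [179.9, -0.0, 84.2]
wrist_force: [-0.1, 0.6, -1.8]
opening: 0.0582
grasp_force: 32.7
```

```bash
python3 -m jog '[{"rotation":[0,0,0],"translation":[0,0,-1],"grip":40},{"rotation":[0,0,0],"translation":[0,0,-2],"grip":40},{"rotation":[0,0,0],"translation":[0,0,-2],"grip":40}]' && python3 -m jog '[{"rotation":[0,0,0],"translation":[0,0,0],"grip":66},{"rotation":[0,0,0],"translation":[0,0,0],"grip":78},{"rotation":[0,0,0],"translation":[0,0,0],"grip":78},{"rotation":[0,0,0],"translation":[0,0,0],"grip":78},{"rotation":[0,0,0],"translation":[0,0,0],"grip":78},{"rotation":[0,0,0],"translation":[0,0,0],"grip":78},{"rotation":[0,0,0],"translation":[0,0,30],"grip":78},{"rotation":[0,0,0],"translation":[0,0,70],"grip":78},{"rotation":[0,0,0],"translation":[0,0,120],"grip":78},{"rotation":[0,0,0],"translation":[0,0,170],"grip":78},{"rotation":[0,0,0],"translation":[0,0,190],"grip":78},{"rotation":[0,0,0],"translation":[0,0,190],"grip":78}]'
python3 - <<'E'
from m import *
p,d=shot("scene","s4"); cv2.imwrite("pics/s4c.png",cv2.resize(p[80:380,80:480,::-1],None,fx=2,fy=2))
c=cloud("scene",d); c[d==0]=9
print("cup",circ(blob(c,.047,.063,(.65,.235),.05)))
for v in((.461,-.208),(.485,-.291),(.470,-.440)): print("vase top",circ(blob(c,.035,.06,v,.05)))
print("lid",rect(blob(c,.012,.03,(.43,.367),.16)))
E
```

```text
time: 11.1
ee_pos: [0.6501, 0.2356, -0.0213]
tcp_rot: [179.9, -0.1, 84.2]
wrist_force: [-4.6, -2.1, 9.5]
opening: 0.0585
grasp_force: 32.2
time: 12.3
ee_pos: [0.6509, 0.2359, 0.1709]
tcp_rot: [179.7, -0.2, 84.2]
wrist_force: [1.1, 0.6, 0.2]
opening: 0.0778
grasp_force: 0.0
cup [648.6, 233.3, 31.8, 649.7, 236.6, 54.7, 61.0, 135.0]
vase top [463.4, -212.2, 15.8, 464.3, -212.4, 43.5, 48.2, 92.0]
vase top [486.5, -292.4, 15.0, 487.6, -292.8, 43.2, 48.0, 96.0]
vase top [473.5, -440.9, 16.9, 473.5, -443.0, 42.9, 46.9, 109.0]
lid [436.3, 367.8, 244.9, 216.2, 88.3, 21.5, 2420.0]
```

View pics/s4c.png

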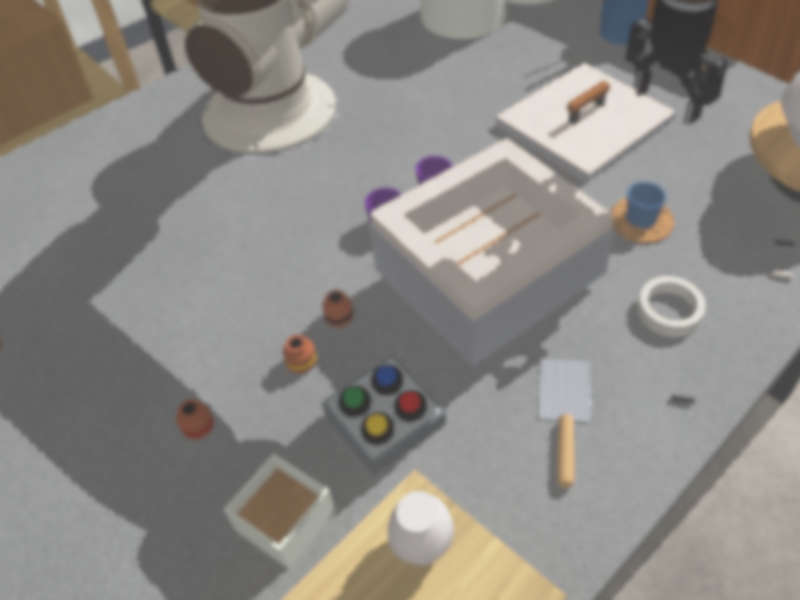

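The cup stands on the mat at (645,205) in the crop, and nothing else has moved. On to the first vase, next to the kiln at (338,308).

```bash
python3 -m jog '[{"rotation":[0,0,0],"translation":[-10,-22,0],"grip":62},{"rotation":[0,0,0],"translation":[-28,-65,0],"grip":62},{"rotation":[0,0,0],"translation":[-46,-109,0],"grip":62},{"rotation":[0,0,0],"translation":[-65,-153,0],"grip":62},{"rotation":[0,0,0],"translation":[-84,-197,0],"grip":62},{"rotation":[0,0,0],"translation":[-102,-241,0],"grip":62},{"rotation":[0,0,0],"translation":[-121,-285,0],"grip":62},{"rotation":[0,0,0],"translation":[-140,-329,0],"grip":62},{"rotation":[0,0,0],"translation":[-158,-373,0],"grip":62},{"rotation":[0,0,0],"translation":[-174,-410,0],"grip":62},{"rotation":[0,0,0],"translation":[-185,-436,0],"grip":62},{"rotation":[0,0,0],"translation":[-189,-446,0],"grip":62},{"rotation":[0,0,0],"translation":[-189,-446,-30],"grip":62},{"rotation":[0,0,0],"translation":[-189,-446,-70],"grip":62},{"rotation":[0,0,0],"translation":[-189,-446,-110],"grip":62},{"rotation":[0,0,0],"translation":[-189,-446,-140],"grip":62},{"rotation":[0,0,0],"translation":[-189,-446,-140],"grip":62},{"rotation":[0,0,0],"translation":[-189,-446,-140],"grip":62}]'
python3 - <<'E'
from m import *
for n in ("scene","top"):
    p,d=shot(n,n[0]+"5"); c=cloud(n,d); c[d==0]=9
    m=blob(c,.07,.12,(.462,-.21),.07)*1000
    if len(m): print(n,"finger",m.min(0).round(),m.max(0).round())
    print("vase",circ(blob(c,.035,.055,(.462,-.21),.03)))
p=np.load("pics/s5.npz")["p"]; cv2.imwrite("pics/s5c.png",cv2.resize(p[180:310,180:310,::-1],(600,600),interpolation=cv2.INTER_CUBIC))
E
```

```text
time: 14.15
ee_pos: [0.4602, -0.21, 0.0261]
tcp_rot: [-179.9, -0.0, 84.3]
wrist_force: [0.6, 0.3, 0.5]
opening: 0.062
grasp_force: 0.0
scene finger [ 398. -230.   70.] [ 523. -203.  120.]
vase [462.3, -213.6, 15.5, 462.4, -216.7, 42.5, 46.7, 54.0]m.py:7: RuntimeWarning: Mean of empty slice.
  (x,y),r=cv2.minEnclosingCircle((P[:,:2]*1000).astype(np.float32)); return [round(float(t),1) for t in(x,y,r,*(P[:,:2].mean(0)*1000),np.median(P[:,2])*1000,P[:,2].max()*1000,len(P))]
  ret = um.true_divide(
  return _methods._mean(a, axis=axis, dtype=dtype,
  ret = ret.dtype.type(ret / rcount)
Traceback (most recent call last):
  File "m.py", line 7, in circ
    (x,y),r=cv2.minEnclosingCircle((P[:,:2]*1000).astype(np.float32)); return [round(float(t),1) for t in(x,y,r,*(P[:,:2].mean(0)*1000),np.median(P[:,2])*1000,P[:,2].max()*1000,len(P))]
                                                                                                                                                               ~~~~~~~~~~^^
ValueError: zero-size array to reduction operation maximum which has no identity
```

```bash
python3 -m jog '[{"rotation":[0,0,0],"translation":[1.5,0,-20],"grip":62},{"rotation":[0,0,0],"translation":[1.5,0,-35],"grip":62},{"rotation":[0,0,0],"translation":[1.5,0,-46],"grip":62},{"rotation":[0,0,0],"translation":[1.5,0,-53],"grip":62},{"rotation":[0,0,0],"translation":[1.5,0,-56],"grip":62},{"rotation":[0,0,0],"translation":[1.5,0,-56],"grip":62}]' && python3 -m jog '[{"rotation":[0,0,0],"translation":[0,0,0],"grip":50},{"rotation":[0,0,0],"translation":[0,0,0],"grip":40},{"rotation":[0,0,0],"translation":[0,0,0],"grip":30},{"rotation":[0,0,0],"translation":[0,0,0],"grip":30},{"rotation":[0,0,0],"translation":[0,0,0],"grip":30},{"rotation":[0,0,0],"translation":[0,0,0],"grip":30}]'
python3 - <<'E'
from m import *
p,d=shot("scene","s6"); c=cloud("scene",d)*1000
m=(p.max(-1)<75)&(np.hypot(c[...,0]-462,c[...,1]+210)<65)&(c[...,2]>-5)&(c[...,2]<60)&(d>0); P=c[m]; print(np.sort(P[:,2])[:20].round())
cv2.imwrite("pics/s6c.png",cv2.resize(p[180:310,180:310,::-1],(600,600),interpolation=cv2.INTER_CUBIC))
E
```

```text
time: 14.85
ee_pos: [0.4619, -0.2106, -0.0298]
tcp_rot: [-180.0, -0.0, 84.2]
wrist_force: [0.3, -1.0, 0.0]
opening: 0.0619
grasp_force: 0.0
time: 15.45
ee_pos: [0.4624, -0.2108, -0.029]
tcp_rot: [179.9, 0.0, 84.2]
wrist_force: [-2.2, -0.7, 6.2]
opening: 0.0393
grasp_force: 30.3
[17. 20. 20. 21. 21. 22. 23. 24. 27. 28. 28. 28. 29. 29. 32. 32. 32. 33.
 34. 35.]
```

View pics/s6c.png

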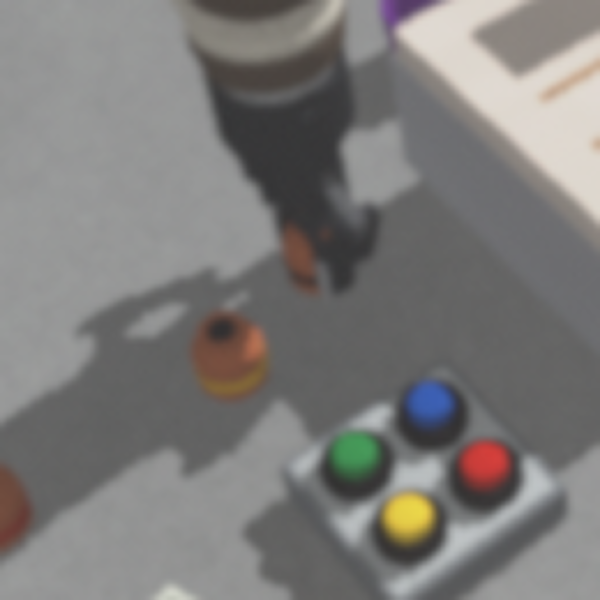

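The vase is gripped (300,255 in the crop, opening 39 mm). I lift it and carry it to the far (+y) slot.

```bash
python3 -m jog '[{"rotation":[0,0,0],"translation":[0,0,15],"grip":30},{"rotation":[0,0,0],"translation":[0,0,45],"grip":30},{"rotation":[0,0,0],"translation":[0,0,90],"grip":30},{"rotation":[0,0,0],"translation":[0,0,135],"grip":30},{"rotation":[0,0,0],"translation":[5,12,165],"grip":30},{"rotation":[0,0,0],"translation":[18,42,170],"grip":30},{"rotation":[0,0,0],"translation":[36,82,170],"grip":30},{"rotation":[0,0,0],"translation":[54,122,170],"grip":30},{"rotation":[0,0,0],"translation":[72,162,170],"grip":30},{"rotation":[0,0,0],"translation":[90,202,170],"grip":30},{"rotation":[0,0,0],"translation":[104,234,170],"grip":30},{"rotation":[0,0,0],"translation":[110,248,170],"grip":30},{"rotation":[0,0,0],"translation":[110,248,165],"grip":30},{"rotation":[0,0,0],"translation":[110,248,145],"grip":30},{"rotation":[0,0,0],"translation":[110,248,120],"grip":30},{"rotation":[0,0,0],"translation":[110,248,102],"grip":30},{"rotation":[0,0,0],"translation":[110,248,92],"grip":30},{"rotation":[0,0,0],"translation":[110,248,86],"grip":30},{"rotation":[0,0,0],"translation":[110,248,82],"grip":30},{"rotation":[0,0,0],"translation":[110,248,82],"grip":30}]' && python3 -m jog '[{"rotation":[0,0,0],"translation":[0,0,-1],"grip":30},{"rotation":[0,0,0],"translation":[0,0,-1],"grip":30}]'
```

```text
time: 17.5
ee_pos: [0.572, 0.0371, 0.0525]
tcp_rot: [180.0, -0.0, 84.2]
wrist_force: [0.4, -0.3, 0.1]
opening: 0.0386
grasp_force: 30.4
time: 17.7
ee_pos: [0.5723, 0.0374, 0.0518]
tcp_rot: [180.0, -0.0, 84.2]
wrist_force: [-0.1, -0.4, -0.4]
opening: 0.0394
grasp_force: 30.4
```

```bash
python3 -m jog '[{"rotation":[0,0,0],"translation":[0,0,-1],"grip":30},{"rotation":[0,0,0],"translation":[0,0,-1],"grip":46},{"rotation":[0,0,0],"translation":[0,0,-1],"grip":56},{"rotation":[0,0,0],"translation":[0,0,-1],"grip":56},{"rotation":[0,0,0],"translation":[0,0,-1],"grip":56},{"rotation":[0,0,0],"translation":[0,0,20],"grip":56},{"rotation":[0,0,0],"translation":[0,0,60],"grip":56},{"rotation":[0,0,0],"translation":[0,0,105],"grip":60},{"rotation":[0,0,0],"translation":[-5,-20,120],"grip":62},{"rotation":[0,0,0],"translation":[-16,-60,120],"grip":62},{"rotation":[0,0,0],"translation":[-28,-105,120],"grip":62},{"rotation":[0,0,0],"translation":[-40,-150,120],"grip":62},{"rotation":[0,0,0],"translation":[-52,-195,120],"grip":62},{"rotation":[0,0,0],"translation":[-64,-240,120],"grip":62},{"rotation":[0,0,0],"translation":[-75,-285,120],"grip":62},{"rotation":[0,0,0],"translation":[-83,-315,120],"grip":62},{"rotation":[0,0,0],"translation":[-87,-328,120],"grip":62},{"rotation":[0,0,0],"translation":[-87,-328,90],"grip":62},{"rotation":[0,0,0],"translation":[-87,-328,50],"grip":62},{"rotation":[0,0,0],"translation":[-87,-328,20],"grip":62}]'
python3 - <<'E'
from m import *
p,d=shot("scene","s7"); c=cloud("scene",d); c[d==0]=9
print("B",circ(blob(c,.035,.055,(.485,-.291),.035)))
print("C",circ(blob(c,.035,.055,(.472,-.441),.06)))
print("A in kiln",circ(blob(c,.113,.130,(.5725,.0375),.045)))
print("cup",circ(blob(c,.047,.063,(.65,.235),.05)))
E
```

```text
time: 19.7
ee_pos: [0.4847, -0.29, 0.0692]
tcp_rot: [-180.0, -0.0, 84.2]
wrist_force: [0.6, 0.0, -0.2]
opening: 0.0621
grasp_force: 0.0
B [486.3, -292.5, 15.4, 487.7, -292.8, 43.1, 46.6, 99.0]
C [472.4, -442.8, 14.6, 473.6, -442.8, 43.0, 48.2, 112.0]
A in kiln [571.7, 65.0, 45.3, 574.0, 54.3, 122.3, 129.6, 207.0]
cup [649.6, 235.6, 31.1, 649.3, 236.5, 55.1, 59.8, 131.0]
```

```bash
python3 -m jog '[{"rotation":[0,0,0],"translation":[0.5,-1,-30],"grip":62},{"rotation":[0,0,0],"translation":[0.5,-1,-60],"grip":62},{"rotation":[0,0,0],"translation":[0.5,-1,-82],"grip":62},{"rotation":[0,0,0],"translation":[0.5,-1,-93],"grip":62},{"rotation":[0,0,0],"translation":[0.5,-1,-99],"grip":62},{"rotation":[0,0,0],"translation":[0.5,-1,-99],"grip":62},{"rotation":[0,0,0],"translation":[0.5,-1,-99],"grip":50},{"rotation":[0,0,0],"translation":[0.5,-1,-99],"grip":40},{"rotation":[0,0,0],"translation":[0.5,-1,-99],"grip":30},{"rotation":[0,0,0],"translation":[0.5,-1,-99],"grip":30},{"rotation":[0,0,0],"translation":[0.5,-1,-99],"grip":30},{"rotation":[0,0,0],"translation":[0.5,-1,-99],"grip":30}]'
```

```text
time: 20.95
ee_pos: [0.4862, -0.2921, -0.0262]
tcp_rot: [179.9, 0.0, 84.2]
wrist_force: [-0.6, 1.2, 6.3]
opening: 0.0389
grasp_force: 30.1
```

```bash
python3 -m jog '[{"rotation":[0,0,0],"translation":[0,0,15],"grip":30},{"rotation":[0,0,0],"translation":[0,0,45],"grip":30},{"rotation":[0,0,0],"translation":[0,0,90],"grip":30},{"rotation":[0,0,0],"translation":[0,0,135],"grip":30},{"rotation":[0,0,0],"translation":[4,12,165],"grip":30},{"rotation":[0,0,0],"translation":[13,45,170],"grip":30},{"rotation":[0,0,0],"translation":[27,90,170],"grip":30},{"rotation":[0,0,0],"translation":[40,135,170],"grip":30},{"rotation":[0,0,0],"translation":[54,180,170],"grip":30},{"rotation":[0,0,0],"translation":[67,225,170],"grip":30},{"rotation":[0,0,0],"translation":[77,260,170],"grip":30},{"rotation":[0,0,0],"translation":[81,275,170],"grip":30},{"rotation":[0,0,0],"translation":[81,275,165],"grip":30},{"rotation":[0,0,0],"translation":[81,275,145],"grip":30},{"rotation":[0,0,0],"translation":[81,275,120],"grip":30},{"rotation":[0,0,0],"translation":[81,275,102],"grip":30},{"rotation":[0,0,0],"translation":[81,275,92],"grip":30},{"rotation":[0,0,0],"translation":[81,275,86],"grip":30},{"rotation":[0,0,0],"translation":[81,275,81],"grip":30},{"rotation":[0,0,0],"translation":[81,275,81],"grip":30}]' && python3 -m jog '[{"rotation":[0,0,0],"translation":[0,0,-1],"grip":30},{"rotation":[0,0,0],"translation":[0,0,-1],"grip":30}]'
```

```text
time: 22.95
ee_pos: [0.5667, -0.0171, 0.054]
tcp_rot: [179.9, 0.0, 84.2]
wrist_force: [0.5, 0.2, -0.7]
opening: 0.0388
grasp_force: 30.7
time: 23.15
ee_pos: [0.567, -0.0169, 0.0537]
tcp_rot: [179.9, 0.0, 84.2]
wrist_force: [-1.6, -1.0, 5.7]
opening: 0.0389
grasp_force: 31.1
```

```bash
python3 -m jog '[{"rotation":[0,0,0],"translation":[0,0,0],"grip":46},{"rotation":[0,0,0],"translation":[0,0,0],"grip":56},{"rotation":[0,0,0],"translation":[0,0,0],"grip":56},{"rotation":[0,0,0],"translation":[0,0,0],"grip":56},{"rotation":[0,0,0],"translation":[0,0,20],"grip":56},{"rotation":[0,0,0],"translation":[0,0,60],"grip":56},{"rotation":[0,0,0],"translation":[0,0,105],"grip":60},{"rotation":[0,0,0],"translation":[-5,-20,120],"grip":62},{"rotation":[0,0,0],"translation":[-15,-65,120],"grip":62},{"rotation":[0,0,0],"translation":[-25,-110,120],"grip":62},{"rotation":[0,0,0],"translation":[-35,-155,120],"grip":62},{"rotation":[0,0,0],"translation":[-45,-200,120],"grip":62},{"rotation":[0,0,0],"translation":[-55,-245,120],"grip":62},{"rotation":[0,0,0],"translation":[-65,-290,120],"grip":62},{"rotation":[0,0,0],"translation":[-75,-335,120],"grip":62},{"rotation":[0,0,0],"translation":[-85,-380,120],"grip":62},{"rotation":[0,0,0],"translation":[-93,-412,120],"grip":62},{"rotation":[0,0,0],"translation":[-95,-424,110],"grip":62},{"rotation":[0,0,0],"translation":[-95,-424,65],"grip":62},{"rotation":[0,0,0],"translation":[-95,-424,20],"grip":62}]'
python3 - <<'E'
from m import *
p,d=shot("scene","s8"); c=cloud("scene",d); c[d==0]=9
print("C",circ(blob(c,.035,.055,(.472,-.441),.06)))
q,e=shot("top","t8"); t=cloud("top",e); t[e==0]=9
print("C top",circ(blob(t,.035,.055,(.469,-.439),.06)) if len(blob(t,.035,.055,(.469,-.439),.06)) else None)
print("A",circ(blob(t,.112,.13,(.572,.037),.03)),"B",circ(blob(t,.112,.13,(.567,-.017),.03)))
E
```

```text
time: 25.15
ee_pos: [0.4719, -0.4411, 0.0714]
tcp_rot: [179.9, 0.1, 84.2]
wrist_force: [0.0, -0.4, -0.7]
opening: 0.0623
grasp_force: 0.0
C [472.9, -442.5, 16.4, 473.2, -443.4, 42.7, 48.1, 110.0]
C top [469.5, -437.7, 15.5, 472.1, -436.0, 43.4, 51.8, 47.0]
A [571.8, 37.3, 19.2, 570.5, 37.3, 121.1, 129.6, 90.0] B [565.2, -17.1, 19.7, 564.5, -18.8, 121.3, 129.2, 91.0]
```

A and B stand upright in the kiln with their tops at about z 122. I grip C.

```bash
python3 -m jog '[{"rotation":[0,0,0],"translation":[0,0,-30],"grip":62},{"rotation":[0,0,0],"translation":[0,0,-60],"grip":62},{"rotation":[0,0,0],"translation":[0,0,-82],"grip":62},{"rotation":[0,0,0],"translation":[0,0,-95],"grip":62},{"rotation":[0,0,0],"translation":[0,0,-101],"grip":62},{"rotation":[0,0,0],"translation":[0,0,-101],"grip":62},{"rotation":[0,0,0],"translation":[0,0,-101],"grip":50},{"rotation":[0,0,0],"translation":[0,0,-101],"grip":40},{"rotation":[0,0,0],"translation":[0,0,-101],"grip":30},{"rotation":[0,0,0],"translation":[0,0,-101],"grip":30},{"rotation":[0,0,0],"translation":[0,0,-101],"grip":30},{"rotation":[0,0,0],"translation":[0,0,-101],"grip":30}]'
```

```text
time: 26.45
ee_pos: [0.4721, -0.4413, -0.027]
tcp_rot: [179.9, 0.1, 84.2]
wrist_force: [-0.1, 1.6, 6.5]
opening: 0.039
grasp_force: 30.2
```

```bash
python3 -m jog '[{"rotation":[0,0,0],"translation":[0,0,15],"grip":30},{"rotation":[0,0,0],"translation":[0,0,45],"grip":30},{"rotation":[0,0,0],"translation":[0,0,90],"grip":30},{"rotation":[0,0,0],"translation":[0,0,135],"grip":30},{"rotation":[0,0,0],"translation":[3,14,165],"grip":30},{"rotation":[0,0,0],"translation":[12,50,170],"grip":30},{"rotation":[0,0,0],"translation":[23,95,170],"grip":30},{"rotation":[0,0,0],"translation":[34,140,170],"grip":30},{"rotation":[0,0,0],"translation":[45,185,170],"grip":30},{"rotation":[0,0,0],"translation":[56,230,170],"grip":30},{"rotation":[0,0,0],"translation":[67,275,170],"grip":30},{"rotation":[0,0,0],"translation":[78,320,170],"grip":30},{"rotation":[0,0,0],"translation":[86,355,170],"grip":30},{"rotation":[0,0,0],"translation":[89,369,168],"grip":30},{"rotation":[0,0,0],"translation":[89,369,145],"grip":30},{"rotation":[0,0,0],"translation":[89,369,120],"grip":30},{"rotation":[0,0,0],"translation":[89,369,100],"grip":30},{"rotation":[0,0,0],"translation":[89,369,88],"grip":30},{"rotation":[0,0,0],"translation":[89,369,81],"grip":30},{"rotation":[0,0,0],"translation":[89,369,81],"grip":30}]' && python3 -m jog '[{"rotation":[0,0,0],"translation":[0,0,-1],"grip":30},{"rotation":[0,0,0],"translation":[0,0,-1],"grip":30}]'
```

```text
time: 28.45
ee_pos: [0.5605, -0.0721, 0.0531]
tcp_rot: [180.0, 0.0, 84.2]
wrist_force: [0.2, -0.1, -0.4]
opening: 0.0389
grasp_force: 31.0
time: 28.65
ee_pos: [0.561, -0.072, 0.0524]
tcp_rot: [179.9, 0.0, 84.2]
wrist_force: [-0.5, -0.4, 4.4]
opening: 0.0388
grasp_force: 31.4
```

```bash
python3 -m jog '[{"rotation":[0,0,0],"translation":[0,0,0],"grip":46},{"rotation":[0,0,0],"translation":[0,0,0],"grip":56},{"rotation":[0,0,0],"translation":[0,0,0],"grip":56},{"rotation":[0,0,0],"translation":[0,0,0],"grip":56},{"rotation":[0,0,0],"translation":[0,0,20],"grip":56},{"rotation":[0,0,0],"translation":[0,0,60],"grip":56},{"rotation":[0,0,0],"translation":[0,0,105],"grip":60},{"rotation":[0,0,0],"translation":[-8,20,140],"grip":62},{"rotation":[0,0,0],"translation":[-20,60,160],"grip":62},{"rotation":[0,0,0],"translation":[-35,100,170],"grip":62},{"rotation":[0,0,0],"translation":[-70,100,190],"grip":62},{"rotation":[0,0,0],"translation":[-110,100,200],"grip":62},{"rotation":[0,0,0],"translation":[-150,100,200],"grip":62},{"rotation":[0,0,0],"translation":[-190,100,200],"grip":62},{"rotation":[0,0,0],"translation":[-230,100,200],"grip":62},{"rotation":[0,0,0],"translation":[-230,100,200],"grip":62}]'
python3 - <<'E'
from m import *
for n in("scene","top"):
    p,d=shot(n,n[0]+"9"); c=cloud(n,d); c[d==0]=9
    print(n,"vases",[circ(blob(c,.115,.13,v,.028)) for v in((.572,.037),(.567,-.017),(.561,-.072)) if len(blob(c,.115,.13,v,.028))])
    v=(p.min(-1)>120)
    m=v&(c[...,2]>.010)&(c[...,2]<.034)&(np.abs(c[...,0]-.436)<.15)&(np.abs(c[...,1]-.367)<.15)
    m=cv2.morphologyEx(m.astype(np.uint8),cv2.MORPH_OPEN,np.ones((3,3)))>0
    P=c[m]; print("lid",rect(P))
    a,b=np.nonzero(m)
    q=np.array([at_height(n,i,j,.022) for i,j in zip(b,a)]); print("lid proj",rect(q))
    hs=cv2.cvtColor(p,cv2.COLOR_RGB2HSV).astype(int)
    m=(hs[...,1]>90)&(hs[...,0]<20)&(np.abs(c[...,0]-.436)<.1)&(np.abs(c[...,1]-.367)<.1)&(c[...,2]>.04)
    a,b=np.nonzero(m); q=np.array([at_height(n,i,j,.066) for i,j in zip(b,a)]); vx,vy,x,y=cv2.fitLine(q[:,:2].astype(np.float32),cv2.DIST_L2,0,.01,.01).ravel(); print("handle",rect(q),np.degrees(np.arctan2(vy,vx)),x,y)
    m=(c[...,2]>.125)&(c[...,2]<.145)&(np.abs(c[...,0]-.567)<.15)&(np.abs(c[...,1]+.017)<.15)&v
    a,b=np.nonzero(m);  q=np.array([at_height(n,i,j,.135) for i,j in zip(b,a)]); print("kiln",rect(q))
p=np.load("pics/s9.npz")["p"]; cv2.imwrite("pics/s9c.png",cv2.resize(p[80:300,200:440,::-1],None,fx=3,fy=2.7))
E
```

```text
time: 30.25
ee_pos: [0.3273, 0.0283, 0.2528]
tcp_rot: [179.8, -0.0, 84.3]
wrist_force: [1.2, 0.6, 0.6]
opening: 0.0623
grasp_force: 0.0
scene vases [[573.0, 37.7, 16.9, 574.0, 36.3, 123.3, 127.6, 85.0], [568.0, -17.5, 17.1, 567.9, -19.5, 123.5, 127.1, 93.0], [561.5, -75.3, 16.8, 562.3, -74.8, 123.5, 127.3, 94.0]]
lid [436.5, 368.8, 245.6, 215.2, 87.9, 21.4, 2398.0]
lid proj [440.4, 363.6, 247.6, 219.5, 87.9, 22.0, 2398.0]
handle [441.1, 362.1, 98.5, 21.3, 88.2, 66.0, 91.0] -89.89595 0.43996015 0.36124408Traceback (most recent call last):
  File "<stdin>", line 15, in <module>
  File "h.py", line 15, in at_height
    s,E=ray(n,u,v); d=E[:3,:3]@np.array([s[0],s[1],1.]); o=E[:3,3]
        ~~~^^^^^^^
  File "h.py", line 7, in ray
    f,cx,cy,k1,E=K(n)
                 ~^^^
  File "h.py", line 4, in K
    i=imaging.camera_info(n); f=200/np.tan(np.radians(i["vertical_fov"])/2)
ValueError: time passes only in moves, steps and waits
```

```bash
sed -i 's/^def K/import functools\n@functools.cache\ndef K/' h.py
python3 - <<'E'
from m import *
for n in("scene","top"):
  for k in (0,9):
    f=f"pics/{n}0.npz" if k==0 else f"pics/{n[0]}9.npz"
    try: D=np.load(f)
    except Exception: D=dict(zip("pd",shot(n,n[0]+"9")))
    p,d=D["p"],D["d"]; c=cloud(n,d); c[d==0]=9; v=p.min(-1)>110
    def fit(m,h):
        m=cv2.morphologyEx(m.astype(np.uint8),cv2.MORPH_OPEN,np.ones((3,3)))
        a,b=np.nonzero(m); return rect(np.array([at_height(n,i,j,h) for i,j in zip(b,a)])) if len(a) else None
    print(n,k,"lid",fit(v&(c[...,2]>.010)&(c[...,2]<.034)&(np.abs(c[...,0]-.436)<.15)&(np.abs(c[...,1]-.367)<.15),.022))
    hs=cv2.cvtColor(p,cv2.COLOR_RGB2HSV).astype(int)
    m=(hs[...,1]>90)&(hs[...,0]<20)&(np.abs(c[...,0]-.436)<.1)&(np.abs(c[...,1]-.367)<.1)&(c[...,2]>.04)
    a,b=np.nonzero(m); q=np.array([at_height(n,i,j,.066) for i,j in zip(b,a)]); print("handle",rect(q))
    print("kiln",fit((c[...,2]>.125)&(c[...,2]<.145)&(np.abs(c[...,0]-.567)<.15)&(np.abs(c[...,1]+.017)<.15)&v,.135))
p=np.load("pics/s9.npz")["p"]; cv2.imwrite("pics/s9c.png",cv2.resize(p[80:300,200:440,::-1],None,fx=3,fy=2.7))
E
```

```text
scene 0 lid [440.1, 361.7, 251.3, 219.0, 87.9, 22.0, 2436.0]
handle [441.1, 362.1, 98.5, 21.3, 88.2, 66.0, 92.0]
kiln [569.6, -19.7, 246.6, 218.6, 84.3, 135.0, 2981.0]
scene 9 lid [440.3, 361.3, 252.0, 219.5, 87.9, 22.0, 2443.0]
handle [441.1, 362.1, 98.5, 21.3, 88.2, 66.0, 91.0]
kiln [569.2, -19.9, 247.1, 217.9, 84.3, 135.0, 3001.0]
top 0 lid [433.2, 371.0, 240.7, 211.3, 88.4, 22.0, 4072.0]
handle [432.5, 367.7, 97.5, 15.9, 86.8, 66.0, 145.0]
kiln [566.9, -17.9, 240.1, 210.6, 84.2, 135.0, 2320.0]
top 9 lid [433.3, 371.0, 240.2, 211.3, 88.4, 22.0, 4084.0]
handle [432.5, 367.7, 97.5, 15.9, 86.6, 66.0, 146.0]
kiln [566.9, -17.9, 240.0, 210.6, 84.2, 135.0, 2294.0]
```

View pics/s9c.png

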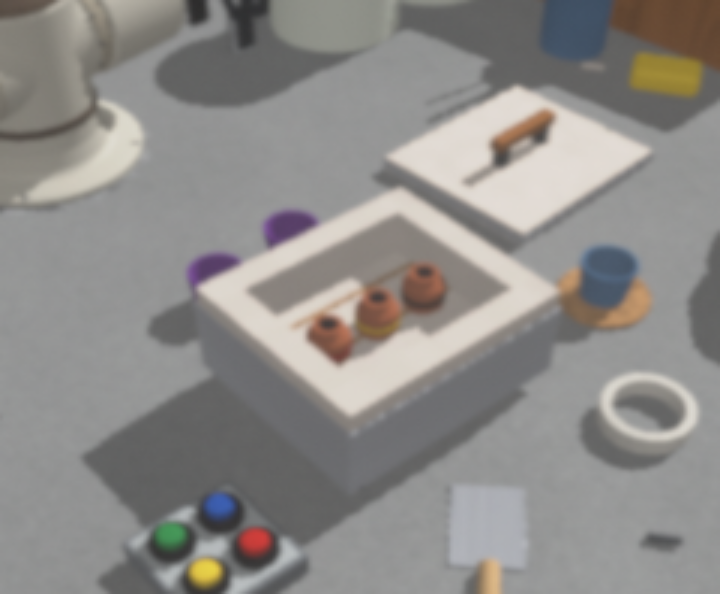

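The picture shows three vases upright in the chamber (330,335; 378,312; 425,287), the cup on the mat and the lid undisturbed. I go to the lid's handle.

```bash
python3 -m jog '[{"rotation":[0,0,4],"translation":[6,20,0],"grip":45},{"rotation":[0,0,4],"translation":[18,60,0],"grip":45},{"rotation":[0,0,4],"translation":[32,102,-10],"grip":45},{"rotation":[0,0,4],"translation":[46,145,-30],"grip":45},{"rotation":[0,0,4],"translation":[60,188,-50],"grip":45},{"rotation":[0,0,4],"translation":[73,230,-70],"grip":45},{"rotation":[0,0,4],"translation":[86,272,-90],"grip":45},{"rotation":[0,0,4],"translation":[98,310,-110],"grip":45},{"rotation":[0,0,4],"translation":[105,332,-130],"grip":45},{"rotation":[0,0,4],"translation":[108,340,-150],"grip":45},{"rotation":[0,0,4],"translation":[108,340,-180],"grip":45},{"rotation":[0,0,4],"translation":[108,340,-200],"grip":45},{"rotation":[0,0,4],"translation":[108,340,-220],"grip":45},{"rotation":[0,0,4],"translation":[108,340,-235],"grip":45},{"rotation":[0,0,4],"translation":[108,340,-245],"grip":45},{"rotation":[0,0,4],"translation":[108,340,-249],"grip":45},{"rotation":[0,0,4],"translation":[108,340,-249],"grip":45}]' 60 && python3 -m jog '[{"rotation":[0,0,0],"translation":[0,0,0],"grip":30},{"rotation":[0,0,0],"translation":[0,0,0],"grip":20},{"rotation":[0,0,0],"translation":[0,0,0],"grip":8},{"rotation":[0,0,0],"translation":[0,0,0],"grip":8},{"rotation":[0,0,0],"translation":[0,0,0],"grip":8},{"rotation":[0,0,0],"translation":[0,0,0],"grip":8}]'
```

```text
time: 32.05
ee_pos: [0.4385, 0.3684, 0.002]
tcp_rot: [-180.0, 0.0, 88.2]
wrist_force: [0.1, -0.1, 0.7]
opening: 0.0449
grasp_force: 0.0
time: 32.65
ee_pos: [0.4386, 0.3688, 0.0035]
tcp_rot: [180.0, -0.1, 88.2]
wrist_force: [-3.2, -0.1, 5.7]
opening: 0.0173
grasp_force: 60.3
```

```bash
python3 -m jog '[{"rotation":[0,0,0],"translation":[0,0,6],"grip":8},{"rotation":[0,0,0],"translation":[0,0,18],"grip":8},{"rotation":[0,0,0],"translation":[0,0,40],"grip":8},{"rotation":[0,0,0],"translation":[0,0,70],"grip":8},{"rotation":[0,0,0],"translation":[0,0,100],"grip":8},{"rotation":[0,0,0],"translation":[0,0,130],"grip":8},{"rotation":[0,0,0],"translation":[0,0,160],"grip":8},{"rotation":[0,0,0],"translation":[0,0,185],"grip":8},{"rotation":[0,0,0],"translation":[0,0,200],"grip":8},{"rotation":[0,0,0],"translation":[0,0,200],"grip":8},{"rotation":[0,0,0],"translation":[0,0,200],"grip":8}]'
python3 - <<'E'
from m import *
for n in("scene","top"):
    p,d=shot(n,n[0]+"10"); c=cloud(n,d); c[d==0]=9
    m=(p.min(-1)>90)&(c[...,2]>.19)&(c[...,2]<.25)&(np.abs(c[...,0]-.437)<.16)&(np.abs(c[...,1]-.367)<.16)
    m=cv2.morphologyEx(m.astype(np.uint8),cv2.MORPH_OPEN,np.ones((3,3)))>0
    P=c[m]; print(n,"lid",rect(P)); A=np.c_[P[:,:2]-P[:,:2].mean(0),np.ones(len(P))]; s=np.linalg.lstsq(A,P[:,2],rcond=None)[0]; print("slopes",s.round(3))
p=np.load("pics/s10.npz")["p"]; cv2.imwrite("pics/s10c.png",cv2.resize(p[40:300,250:500,::-1],(600,600)))
E
```

```text
time: 33.75
ee_pos: [0.4386, 0.3683, 0.202]
tcp_rot: [-180.0, 0.0, 88.2]
wrist_force: [-0.4, 0.1, -6.0]
opening: 0.0169
grasp_force: 59.1
scene lid [439.3, 368.1, 250.2, 214.6, 87.7, 220.2, 2724.0]
slopes [-0.016  0.017  0.219]
top lid [437.3, 354.9, 210.6, 213.0, 88.4, 220.6, 2698.0]
slopes [-0.002 -0.002  0.221]
```

View pics/s10c.png

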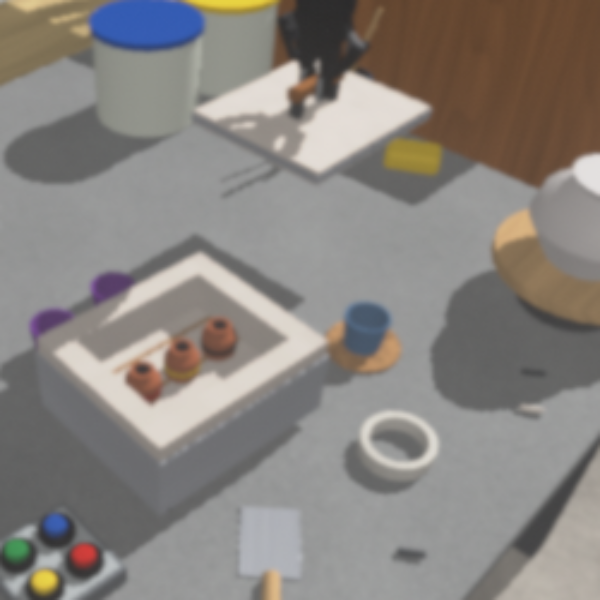

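The lid hangs level, centred on the gripper. I carry it over the kiln.

```bash
python3 -m jog '[{"rotation":[0,0,0],"translation":[3,-9,0],"grip":8},{"rotation":[0,0,-1],"translation":[10,-30,0],"grip":8},{"rotation":[0,0,-2],"translation":[20,-60,0],"grip":8},{"rotation":[0,0,-3],"translation":[31,-94,0],"grip":8},{"rotation":[0,0,-4],"translation":[43,-130,0],"grip":8},{"rotation":[0,0,-4],"translation":[55,-166,0],"grip":8},{"rotation":[0,0,-4],"translation":[67,-202,0],"grip":8},{"rotation":[0,0,-4],"translation":[79,-238,0],"grip":8},{"rotation":[0,0,-4],"translation":[91,-274,0],"grip":8},{"rotation":[0,0,-4],"translation":[103,-310,0],"grip":8},{"rotation":[0,0,-4],"translation":[114,-342,0],"grip":8},{"rotation":[0,0,-4],"translation":[122,-366,0],"grip":8},{"rotation":[0,0,-4],"translation":[127,-381,0],"grip":8},{"rotation":[0,0,-4],"translation":[129,-387,0],"grip":8},{"rotation":[0,0,-4],"translation":[129,-387,-10],"grip":8},{"rotation":[0,0,-4],"translation":[129,-387,-25],"grip":8},{"rotation":[0,0,-4],"translation":[129,-387,-40],"grip":8},{"rotation":[0,0,-4],"translation":[129,-387,-50],"grip":8},{"rotation":[0,0,-4],"translation":[129,-387,-50],"grip":8},{"rotation":[0,0,-4],"translation":[129,-387,-50],"grip":8}]'
python3 - <<'E'
from m import *
p,d=shot("scene","s11"); c=cloud("scene",d); c[d==0]=9
m=(p.min(-1)>90)&(c[...,2]>.155)&(c[...,2]<.19)&(np.abs(c[...,0]-.567)<.16)&(np.abs(c[...,1]+.018)<.16)
m=cv2.morphologyEx(m.astype(np.uint8),cv2.MORPH_OPEN,np.ones((3,3)))>0; print(rect(c[m]))
E
```

```text
time: 35.85
ee_pos: [0.5673, -0.018, 0.1525]
tcp_rot: [-180.0, -0.0, 84.3]
wrist_force: [0.3, 0.4, -4.3]
opening: 0.0168
grasp_force: 59.1
[567.7, -17.4, 245.6, 215.0, 84.1, 171.6, 4954.0]
```

```bash
python3 -m jog '[{"rotation":[0,0,0],"translation":[-0.5,0,-6],"grip":8},{"rotation":[0,0,0],"translation":[-0.5,0,-10],"grip":8},{"rotation":[0,0,0],"translation":[-0.5,0,-12.5],"grip":8},{"rotation":[0,0,0],"translation":[-0.5,0,-14],"grip":8},{"rotation":[0,0,0],"translation":[-0.5,0,-14],"grip":8}]'
```

```text
time: 36.4
ee_pos: [0.5669, -0.0187, 0.1385]
tcp_rot: [180.0, -0.0, 84.2]
wrist_force: [-1.2, -0.0, -4.3]
opening: 0.0171
grasp_force: 59.5
```

```bash
python3 -m jog '[{"rotation":[0,0,0],"translation":[0,0,-1],"grip":8},{"rotation":[0,0,0],"translation":[0,0,-2],"grip":8},{"rotation":[0,0,0],"translation":[0,0,-2],"grip":8}]'
```

```text
time: 36.7
ee_pos: [0.5671, -0.0187, 0.1385]
tcp_rot: [179.9, -0.0, 84.2]
wrist_force: [-6.7, 0.5, 9.8]
opening: 0.0171
grasp_force: 61.3
```

```bash
python3 -m jog '[{"rotation":[0,0,0],"translation":[0,0,0],"grip":25},{"rotation":[0,0,0],"translation":[0,0,0],"grip":45},{"rotation":[0,0,0],"translation":[0,0,0],"grip":45},{"rotation":[0,0,0],"translation":[0,0,0],"grip":45},{"rotation":[0,0,0],"translation":[0,0,15],"grip":45},{"rotation":[0,0,0],"translation":[0,0,50],"grip":45},{"rotation":[0,0,0],"translation":[0,0,80],"grip":45},{"rotation":[0,0,0],"translation":[7,-40,90],"grip":45},{"rotation":[0,0,0],"translation":[14,-85,90],"grip":20},{"rotation":[0,0,0],"translation":[22,-130,90],"grip":0},{"rotation":[0,0,0],"translation":[30,-175,90],"grip":0},{"rotation":[0,0,0],"translation":[37,-212,60],"grip":0},{"rotation":[0,0,0],"translation":[39.5,-227,30],"grip":0},{"rotation":[0,0,0],"translation":[39.5,-227,0],"grip":0},{"rotation":[0,0,0],"translation":[39.5,-227,-40],"grip":0},{"rotation":[0,0,0],"translation":[39.5,-227,-70],"grip":0},{"rotation":[0,0,0],"translation":[39.5,-227,-90],"grip":0},{"rotation":[0,0,0],"translation":[39.5,-227,-90],"grip":0}]'
python3 - <<'E'
from m import *
p,d=shot("scene","s12"); c=cloud("scene",d); c[d==0]=9
m=(p.min(-1)>90)&(c[...,2]>.145)&(c[...,2]<.17)&(np.abs(c[...,0]-.567)<.16)&(np.abs(c[...,1]+.018)<.16)
m=cv2.morphologyEx(m.astype(np.uint8),cv2.MORPH_OPEN,np.ones((3,3)))>0; print(rect(c[m]))
P=blob(c,.055,.12,(.6065,-.2457),.035)*1000; print("finger",P.min(0).round(),P.max(0).round())
cv2.imwrite("pics/s12c.png",cv2.resize(p[150:350,180:430,::-1],(750,600),interpolation=cv2.INTER_CUBIC))
E
```

```text
time: 38.5
ee_pos: [0.6046, -0.2449, 0.0426]
tcp_rot: [-179.7, -0.1, 84.2]
wrist_force: [-0.0, 0.2, 0.2]
opening: 0.0002
grasp_force: 0.0
[567.6, -19.1, 244.1, 213.6, 84.3, 157.7, 4829.0]
finger [ 597. -258.   55.] [ 619. -240.  120.]
```

View pics/s12c.png

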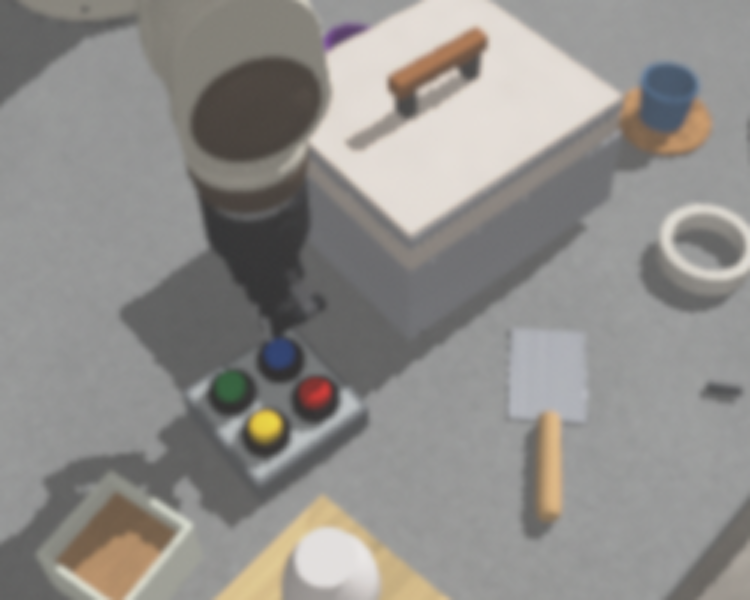

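The lid lies flush on the rim and the shut gripper is above the blue key (280,355). I press it gently with force checks.

```bash
python3 -m jog '[{"rotation":[0,0,0],"translation":[1.5,-0.5,-12],"grip":0},{"rotation":[0,0,0],"translation":[1.5,-0.5,-22],"grip":0},{"rotation":[0,0,0],"translation":[1.5,-0.5,-26],"grip":0},{"rotation":[0,0,0],"translation":[1.5,-0.5,-28],"grip":0},{"rotation":[0,0,0],"translation":[1.5,-0.5,-30],"grip":0},{"rotation":[0,0,0],"translation":[1.5,-0.5,-30],"grip":0}]'
```

```text
time: 39.15
ee_pos: [0.6081, -0.2462, 0.0165]
tcp_rot: [180.0, 0.0, 84.2]
wrist_force: [-0.7, 1.6, 1.3]
opening: 0.0002
grasp_force: 0.7
```

```bash
python3 -m jog '[{"rotation":[0,0,0],"translation":[-1,0,-2],"grip":0},{"rotation":[0,0,0],"translation":[-1,0,-4],"grip":0},{"rotation":[0,0,0],"translation":[-1,0,-4],"grip":0}]'; python3 -m jog '[{"rotation":[0,0,0],"translation":[0,0,-2],"grip":0},{"rotation":[0,0,0],"translation":[0,0,-3],"grip":0},{"rotation":[0,0,0],"translation":[0,0,-3],"grip":0}]'
```

```text
time: 39.45
ee_pos: [0.6075, -0.2463, 0.0126]
tcp_rot: [179.9, 0.0, 84.2]
wrist_force: [2.3, -0.8, 3.1]
opening: 0.0002
grasp_force: 1.7
time: 39.75
ee_pos: [0.6076, -0.2463, 0.011]
tcp_rot: [179.9, 0.0, 84.2]
wrist_force: [-0.8, 1.5, 12.7]
opening: -0.0
grasp_force: 5.9
```

```bash
python3 -m jog '[{"rotation":[0,0,0],"translation":[0,0,15],"grip":0},{"rotation":[0,0,0],"translation":[0,0,40],"grip":0},{"rotation":[0,0,0],"translation":[20,-25,40],"grip":0},{"rotation":[0,0,0],"translation":[42.5,-52.5,40],"grip":0},{"rotation":[0,0,0],"translation":[42.5,-52.5,40],"grip":0},{"rotation":[0,0,0],"translation":[42.5,-52.5,25],"grip":0},{"rotation":[0,0,0],"translation":[42.5,-52.5,12],"grip":0},{"rotation":[0,0,0],"translation":[42.5,-52.5,7],"grip":0},{"rotation":[0,0,0],"translation":[42.5,-52.5,3],"grip":0},{"rotation":[0,0,0],"translation":[42.5,-52.5,0],"grip":0},{"rotation":[0,0,0],"translation":[42.5,-52.5,-0.5],"grip":0},{"rotation":[0,0,0],"translation":[42.5,-52.5,-0.5],"grip":0},{"rotation":[0,0,0],"translation":[42.5,-52.5,-0.5],"grip":0}]'
```

```text
time: 41.05
ee_pos: [0.649, -0.298, 0.011]
tcp_rot: [180.0, -0.0, 84.3]
wrist_force: [-7.4, 3.6, 11.5]
opening: -0.0001
grasp_force: 5.9
```

```bash
python3 -m jog '[{"rotation":[0,0,0],"translation":[0,0,0],"grip":0},{"rotation":[0,0,0],"translation":[0,0,15],"grip":0},{"rotation":[0,0,0],"translation":[0,0,40],"grip":0},{"rotation":[0,0,0],"translation":[-20,3,40],"grip":0},{"rotation":[0,0,0],"translation":[-47,6,40],"grip":0},{"rotation":[0,0,0],"translation":[-47,6,40],"grip":0},{"rotation":[0,0,0],"translation":[-47,6,25],"grip":0},{"rotation":[0,0,0],"translation":[-47,6,12],"grip":0},{"rotation":[0,0,0],"translation":[-47,6,7],"grip":0},{"rotation":[0,0,0],"translation":[-47,6,3],"grip":0},{"rotation":[0,0,0],"translation":[-47,6,0],"grip":0},{"rotation":[0,0,0],"translation":[-47,6,-0.5],"grip":0},{"rotation":[0,0,0],"translation":[-47,6,-0.5],"grip":0},{"rotation":[0,0,0],"translation":[-47,6,-0.5],"grip":0}]'
```

```text
time: 42.45
ee_pos: [0.6027, -0.2924, 0.0108]
tcp_rot: [179.9, 0.0, 84.3]
wrist_force: [-8.3, 4.5, 18.2]
opening: 0.0
grasp_force: 9.5
```

The green key is fully down. I retreat and check the scene before handing in.

```bash
python3 -m jog '[{"rotation":[0,0,0],"translation":[0,0,0],"grip":0},{"rotation":[0,0,0],"translation":[0,0,15],"grip":0},{"rotation":[0,0,0],"translation":[0,0,50],"grip":0},{"rotation":[0,0,0],"translation":[0,0,100],"grip":0},{"rotation":[0,0,0],"translation":[-30,0,145],"grip":0},{"rotation":[0,0,0],"translation":[-70,0,180],"grip":0},{"rotation":[0,0,0],"translation":[-110,0,190],"grip":0},{"rotation":[0,0,0],"translation":[-150,0,190],"grip":0},{"rotation":[0,0,0],"translation":[-190,0,190],"grip":0},{"rotation":[0,0,0],"translation":[-190,0,190],"grip":0},{"rotation":[0,0,0],"translation":[-190,0,190],"grip":0}]'
python3 - <<'E'
from m import *
p,d=shot("scene","s13"); c=cloud("scene",d); c[d==0]=9
m=(p.min(-1)>90)&(c[...,2]>.145)&(c[...,2]<.17)&(np.abs(c[...,0]-.567)<.16)&(np.abs(c[...,1]+.018)<.16)
m=cv2.morphologyEx(m.astype(np.uint8),cv2.MORPH_OPEN,np.ones((3,3)))>0; print(rect(c[m]))
print("cup",circ(blob(c,.047,.063,(.65,.235),.05)))
for k,v in dict(b=(.6065,-.2457),y=(.65,-.2985),g=(.602,-.292),r=(.6545,-.251)).items(): print(k,np.percentile(blob(c,.03,.07,v,.008)[:,2],[50,90]).round(4))
cv2.imwrite("pics/s13c.png",cv2.resize(p[80:380,80:480,::-1],None,fx=2,fy=2))
E
```

```text
time: 43.55
ee_pos: [0.4124, -0.293, 0.199]
tcp_rot: [179.9, 0.0, 84.2]
wrist_force: [-0.1, 0.0, 0.5]
opening: 0.0001
grasp_force: 0.0
[567.6, -18.9, 244.3, 216.0, 84.4, 157.7, 5334.0]
cup [649.2, 236.6, 30.8, 648.6, 237.6, 54.8, 59.7, 132.0]
b [0.0522 0.0537]
y [0.0521 0.0532]
g [0.0518 0.0538]
r [0.0519 0.0543]
```

View pics/s13c.png

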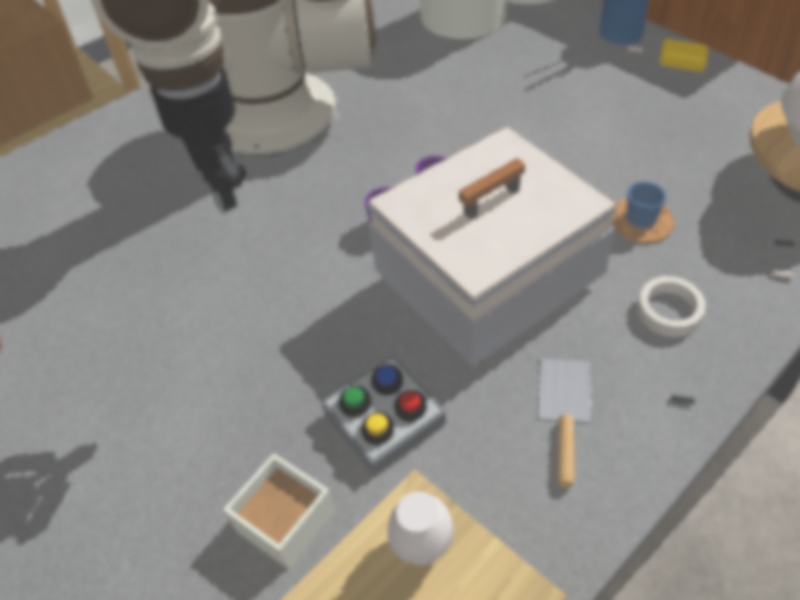

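The lid is square on the kiln, the cup is on the mat, all keys are up and the bystanders are untouched.

```bash
python3 -c "
from workcell import bot; print(bot.job_done())"
```

```text
the job is handed in; nothing more can be done
None
```

I handed the job in after about 44 s of robot time: cup on the mat, three vases upright in the kiln under the lid, and blue, yellow and green each pressed fully once. The red key and bystanders were untouched in my last check, but the hand-in returned no verdict.

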